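Set up the screen and hold the lamp shutter half open

TASK

Set up the light test: stand the white screen board upright on its short end, on the dark strip in front of the lamp box, with its broad face square to the lamp window, and let go of it. Then slide the lamp's sprung shutter to half travel, so that its tab is level with the long middle mark, and finish while still holding it there. Leave the other things on the table where they are.

Things in the scene. Friction and masses are not known exactly. Their poses are not given: they have to be found in the camera images.
- screen_center (a point): centre of the screen board: a plain white board 60 mm wide (its x axis), 110 mm long (its y axis) and 25 mm thick (its z axis), about 0.12 kg. It starts lying flat on the table, so its centre is 12.5 mm up. Stood on a short end, its y axis is vertical (either way up serves) and its centre is 55 mm above what it stands on.
- screen: the screen board itself; this origin is the centre of the large face that is underneath at the start (12.5 mm from the board's centre), with the same axes as screen_center
- strip (a point): centre of the dark wooden strip, 90 mm (x) by 46 mm (y), inlaid level in the lamp box's plywood base board; the point lies on the board's top, 6 mm above the table. Axes: x is the direction in which the shutter opens, y points level towards the lamp window, z up. The window face stands 120 mm along +y from here, with the window straight ahead; the board ends 40 mm along -y.
- lamp_box: the grey lamp box, fixed to the table on its base board; origin at table level under the box's centre, axes as strip. Box 190 mm (x) by 100 mm (y), top 106 mm above the table; its window is in the -y face. Base board 240 mm (x) by 275 mm (y), 6 mm thick, reaching 210 mm to -y of the origin.
- shutter_tab (a point): centre of the shutter's black upright grip tab, 16 mm along x, 30 mm along y, 40 mm high (112 to 152 mm above the table); same axes as strip. It stands on the sliding shutter, which lies 6 mm thick on top of the lamp box and hangs down in front of its window; the tab travels with the shutter along +x.
- half_mark (a point): where the centre of the grip tab is when the shutter is at half travel; it lies above the middle, longest one of three dark marks on top of the lamp box (closed, half, fully open; the marks lie beside the tab, on its +y side). Same axes.
- shutter (a joint): the shutter's travel in m: 0 closed (window covered), 0.08 fully open, 0.04 half. A spring pulls it shut with about 2 N when closed, 6 N at half and 10 N when fully open; let go, it shuts by itself.
- card_pack: bystander, to be left alone: a cardboard box of cards, 55 x 85 x 24 mm, lying flat near the screen board
- battery_holder: bystander, to be left alone: a black battery holder with two cells, 36 x 64 mm, 18 mm high
- wire_stripper: bystander, to be left alone: a hand wire stripper with two yellow handles lying flat, about 160 x 60 mm, 14 mm high; the origin is its pivot
- glue_gun: bystander, to be left alone: a black glue gun lying on its side, about 160 x 125 mm, 35 mm high
- tape_roll: bystander, to be left alone: a roll of paper tape lying flat, 90 mm across, 20 mm high
- ruler: bystander, to be left alone: a clear ruler 30 x 220 mm, 4 mm thick, long side along its y
- cutter: bystander, to be left alone: a cutter knife with a red handle, 150 x 22 mm, 15 mm high, long side along its x
There are look-alikes about, which are no part of the job. What is shaped like the screen but green is not meant.

How it is judged (in metres and radians):
On the way, in this order (a step that is already met when the one before it is completed fails the run):
1. the screen board stands upright on the strip, square to the window, let go (angle between the y axis of screen_center and the z axis of strip, either way round below 0.07 rad and angle between the z axis of screen_center and the y axis of strip, either way round below 0.25 rad and x of screen_center in the frame of strip between -0.02 and 0.02 m and y of screen_center in the frame of strip between -0.02 and 0.02 m and z of screen_center in the frame of strip between 0.051 and 0.059 m and contact force between screen and the arm below 0.1 N and contact force between screen and the fingers below 0.1 N and linear speed of screen below 0.02 m/s), for 0.3 s.
2. the shutter is held by the fingers at half travel (value of joint shutter between 0.034 and 0.046 m and velocity of joint shutter between -0.01 and 0.01 m/s and contact force between shutter and the fingers above 1.5 N and contact force between shutter and screen below 0.1 N), for 0.3 s.
At the end, for the whole second after the job is handed in: Screen board on its short end on the strip, untouched, at rest: upright within 4 deg, square to the window within 14 deg, centred within 20 mm along each level strip axis. Fingers hold the shutter still at 40 mm travel within 6 mm, pressing 1.5 N or more. No bystander moved over 30 mm (all of step 1 and all of step 2); the arm keeps its last pose, push and grip.
It fails at once if a bystander is moved by more than 30 mm (distance of any of card_pack, battery_holder, wire_stripper, glue_gun, tape_roll, ruler, cutter from where it was at the start of the episode above 0.03 m).
It also fails if it takes over 61 s, if anything falls off the work surface, if the arm or the gripper's body presses on something with over 40 N, if the wrist force passes 120 N, or if a joint passes its speed limit or range.

ROBOT

A 6-joint arm with a two-finger parallel gripper is mounted at the origin on the work surface. World frame = base frame: x ahead of the robot, y to its left, z up, the work surface at z = 0. Lengths are in m, angles in degrees, forces in N, time in s.
With the tool pointing down it reaches from about 0.375 to 0.825 m from the base axis. Payload 5.5 kg.
Tool frame: the origin (TCP) lies at the very end of the fingers, on their centre line; the grasp point (between the pads) lies 19 mm behind it (r.grasp_offset is the distance from the TCP to the grasp point, in m); z points along the fingers, y is the direction in which the jaws open and shut (so a half turn about z gives the same grasp; the last joint's range is limited). The gripper opens to 85 mm and grips with 20 to 120 N. Pads are 22 mm wide; open, the fingers measure 114 mm over their backs; the gripper's body (76 mm by 85 mm) begins 54 mm behind the grasp point. The pads swing forward as they close: fully open they stand 13 mm farther back than shut.
Start: joints at [-68.239, 17.962, -2.699, 69.339, 0, 90], TCP at [0.222, -0.557, 0.202] pointing down, gripper open.
Joint ranges: [-152.73, 152.73], [-39.44, 99.34], [-58.76, 71.6], [-118.89, 123.64], [-81.53, 83.1], [-180, 180]. Speed limits (degrees/s): [136.94, 136.94, 172.46, 180, 180, 180].

INTERFACE

Orientations are given as [roll, pitch, yaw] about the fixed x, y, z axes, in that order (R = Rz(yaw) Ry(pitch) Rx(roll)).
In Python, from rig import r gives the robot as it stands. The module is installed in compiled form; this text tells all that it offers.
- The arm moves only by the tool move_arm, never from a script. Its argument "motion" is a list that holds one entry, the list of rows, each a list of 5 numbers: the shift along the tool's x, y, z in m, then the turn about the tool's z in rad, then the closure, from -1 (fully open) to 1 (shut). In form: [[[tx, ty, tz, spin, claw], ...]]. A call has 1 to 8 rows; each row shifts and turns the commanded pose from where the row before left it, along the tool's axes as they then stand; what a row does not reach is not made up. A row lasts 1/8 s, in which the tool goes at most 62.5 mm and 10.7 degrees, less where a joint would pass 70% of its speed; a pose out of reach is approached as far as the arm can. A call is refused whole if a number of a shift passes 0.0625 or a number of a turn 0.188, either way. A call with a gripper value outside its range is refused whole. The fingers move at their own pace and stop on an object; the grip force is fixed at half the most. Time passes only in rows, so rows that do not move let the fingers close. It gives the time, the measured TCP pose, the force and the opening at its end, in the units of the state.
- r.get_state(): the state, without advancing time (a new reading comes with each control period).
- r.capture(name): name is "side" or "top" or "wrist"; returns a dict with "img" (400x640x3 uint8, blue, green, red), "mtx" (3x3 intrinsics, pixels), "R" (3x3) and "t" (3): a world point X has camera coordinates R X + t; the wrist camera has in their place "mount" (4x4, takes a point from camera to tool coordinates, whose origin is the TCP and whose axes are the flange's). Camera axes: x right, y down, z forward; pixel columns grow to the right and rows downward; lengths in m; the calibration is good to about 2 mm. A picture is of the moment at which its call begins: read the wrist's pose just before it. There is no depth.
- r.hand_in(): hands the job in, once; it reports no verdict.
The state is a dict: "t": time; "qpos": joint angles; "qvel": joint speeds; "tau": joint torques, N m; "position": TCP position; "ee_rot": TCP orientation; "ft_force": force on the tool from outside, world axes, zero at the start; "wrist_torque": the same for the moment, N m; "opening": opening from 0.0 (shut) to 1.0 (fully open).
Only numpy, scipy, OpenCV 4.12 (cv2) and the standard library are available. Lean on these libraries where they do the work, as an engineer would, in place of code of your own. Each camera call takes 0.05 s, during which the arm holds its last target. There are 200 camera calls.

## Working session

There is one attempt and no reset: what is moved stays moved. The work goes in short steps, Python scripts to look and compute and a tool call to move; the robot and the scene stay as the last step left them, time stands still between calls to the robot, and variables do not carry over. Pictures are saved under pics/ and viewed, about 8 in all and at most 12, crops included, and the job is handed in when it is done.

Besides the shell and the picture viewer there is one more tool, called after "Call:" as name(argument=value, ...) on one line, values as JSON. move_arm: Moves the arm, as the interface text tells. Its arguments: {"type":"object","properties":{"motion":{"type":"array"}},"required":["motion"]}

```bash
mkdir -p pics; cat > h.py <<'E'
from rig import r
import cv2, numpy as np
def cap(n,f):
    c=r.capture(n); cv2.imwrite(f'pics/{f}.png',c['img']); return c
def px2w(c,u,v,z):
    R=np.array(c['R']);t=np.array(c['t']);d=R.T@np.linalg.inv(c['mtx'])@np.array([u,v,1.]);o=-R.T@t
    return o+d*(z-o[2])/d[2]
def w2px(c,X):
    p=np.array(c['mtx'])@(np.array(c['R'])@np.array(X)+c['t']);return p[:2]/p[2]
E
python3 - <<'E'
from h import *
import pickle
d={n:cap(n,n+'0') for n in('top','side')}
pickle.dump(d,open('c0.pkl','wb'))
for n in d: print(n,-np.array(d[n]['R']).T@d[n]['t'],d[n]['mtx'][0][0])
print(r.get_state())
E
```

```text
top [ 0.40039786 -0.16719516  1.04971634] 371.6650406730897
side [0.46030855 0.90453924 0.94403229] 487.4359156547339
{'t': 0.1, 'qpos': array([-6.82382435e+01,  1.79995249e+01, -2.74834914e+00,  6.93412873e+01,
        1.44470954e-03,  9.00005122e+01]), 'qvel': array([ 0.06131566, -0.14132948, -0.06212117,  0.12716269,  0.00360092,
        0.07923679]), 'tau': array([ 4.85409273e-04, -5.40766239e+01,  3.40540659e+01,  1.12087611e-02,
       -2.87894602e-05,  4.92850432e-06]), 'position': array([ 0.22224407, -0.55670276,  0.20172841]), 'ee_rot': array([-1.79910839e+02, -1.44391078e-03,  2.17612421e+01]), 'ft_force': array([-0.20772605, -0.07418372, -0.23864253]), 'wrist_torque': array([-0.06572792, -0.00271389, -0.00810434]), 'opening': 1.005149800971708}
```

View pics/top0.png

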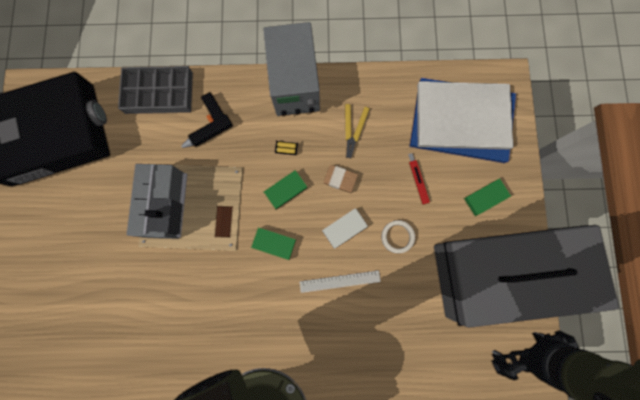

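View pics/side0.png

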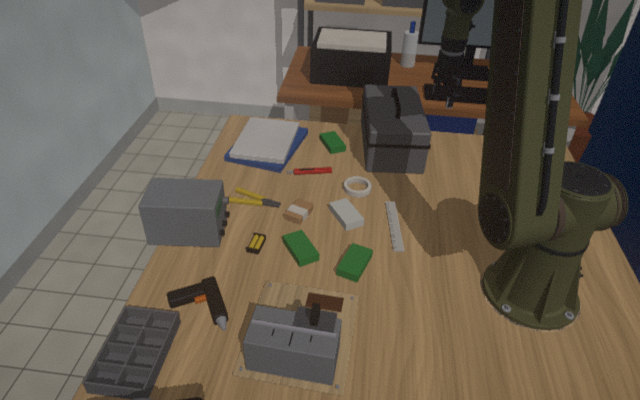

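The top view shows the white board at about (346,228). The look-alikes are green boards at (287,190), (275,243) and (488,196); the paper stack at (465,115) and the tape at (399,236) could also be mistaken for it. I choose the white one. The lamp box is at (157,200) with its tab at (153,213), the strip is at (224,221) and the ruler at (340,281).

```bash
python3 - <<'E'
import cv2,numpy as np
i=cv2.imread('pics/top0.png')
a=cv2.resize(i[155:260,120:250],None,fx=6,fy=6,interpolation=cv2.INTER_CUBIC)[:,:]
cv2.imwrite('pics/cA.png',a[:600,:800])
b=cv2.resize(i[160:260,315:425],None,fx=6,fy=6,interpolation=cv2.INTER_CUBIC)
cv2.imwrite('pics/cB.png',b)
E
```

```text
(no output)
```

View pics/cA.png

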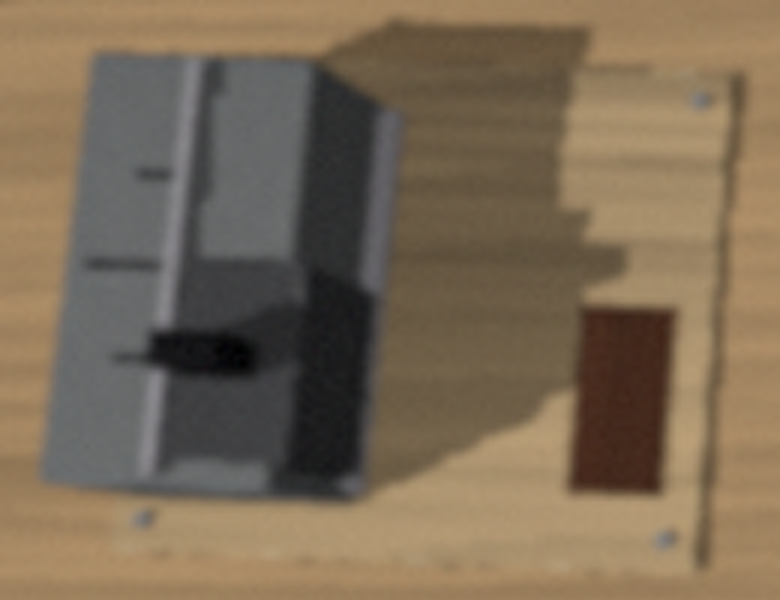

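View pics/cB.png

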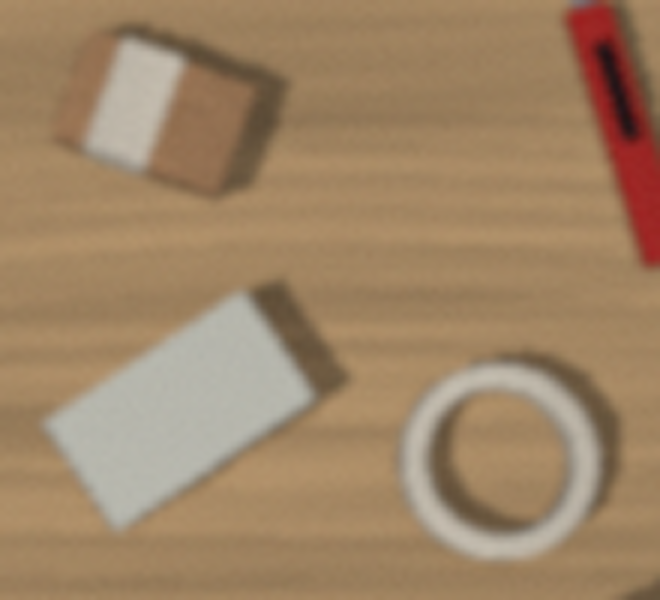

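Crop A shows the strip with corners at about (583,308) and (662,492) in the crop, and the three marks at rows 357, 264 and 174. Crop B confirms the plain white board, with the card pack up-left and the tape to the right. The tool can't tilt, so the board has to be gripped by one end and swung to hang down.

```bash
python3 - <<'E'
from h import *
import pickle
c=pickle.load(open('c0.pkl','rb'))['top']
P=lambda L,z,o:np.array([px2w(c,u/6-.42+o[0],v/6-.42+o[1],z) for u,v in L])
A=(120,155);B=(315,160)
def rep(n,q):
    m=q.mean(0);print(n,'ctr',m.round(4),'sides',[round(float(np.linalg.norm(q[(i+1)%4]-q[i])),4) for i in range(4)],'ang',[round(float(np.degrees(np.arctan2(*(q[(i+1)%4]-q[i])[1::-1]))),1) for i in range(4)])
rep('strip',P([(583,308),(675,310),(662,492),(570,490)],.006,A))
q=P([(247,290),(318,397),(120,530),(42,424)],.025,B);rep('board',q);print(q.round(3))
print('marks(z.106)',P([(130,357),(123,264),(155,174)],.106,A).round(4))
print('tab top',P([(152,352),(255,354)],.152,A).round(4))
print('box top corners',P([(95,52),(310,62),(42,482),],.106,A).round(4))
print('card',P([(85,30),(262,90),(218,197),(52,140)],.024,B).round(3))
print('tape',P([(500,460)],.02,B).round(3))
print('ruler',[px2w(c,u,v,0).round(3) for u,v in((300,288),(380,276))])
print('greens',[px2w(c,u,v,0.025).round(3) for u,v in((287,190),(275,243))])
E
```

```text
strip ctr [0.5157 0.1112 0.006 ] sides [0.0438, 0.0861, 0.0432, 0.0861] ang [-92.3, 177.2, 87.8, -2.4]
board ctr [ 0.4891 -0.2305  0.025 ] sides [0.059, 0.1097, 0.06, 0.1135] ang [-148.3, 122.6, 35.4, -57.8]
[[ 0.544 -0.262  0.025]
 [ 0.494 -0.293  0.025]
 [ 0.435 -0.201  0.025]
 [ 0.484 -0.166  0.025]]
marks(z.106) [[0.5265 0.2963 0.106 ]
 [0.567  0.3018 0.106 ]
 [0.6064 0.2904 0.106 ]]
tab top [[0.5222 0.2648 0.152 ]
 [0.5207 0.2227 0.152 ]]
box top corners [[0.6615 0.3201 0.106 ]
 [0.6552 0.2253 0.106 ]
 [0.4737 0.3305 0.106 ]]
card [[ 0.67  -0.19   0.024]
 [ 0.639 -0.272  0.024]
 [ 0.588 -0.25   0.024]
 [ 0.617 -0.173  0.024]]
tape [[ 0.464 -0.376  0.02 ]]
ruler [array([ 0.328, -0.104,  0.   ]), array([ 0.357, -0.325,  0.   ])]
greens [array([ 0.598, -0.071,  0.025]), array([ 0.451, -0.038,  0.025])]
```

```bash
cat >> h.py <<'E'
def rows(P,yaw,n,claw):
    "equal rows from the present pose to P,yaw (tool down), shifts in tool axes"
    s=r.get_state();p=np.array(s['position']);y0=s['ee_rot'][2]
    dy=(yaw-y0+180)%360-180;d=(np.array(P)-p)/n
    for i in range(n):
        a=np.radians(y0+dy*i/n);x=np.array([np.cos(a),np.sin(a),0]);y=np.array([np.sin(a),-np.cos(a),0])
        print([round(float(d@x),4),round(float(d@y),4),round(-float(d[2]),4),round(-float(np.radians(dy))/n,4),claw])
E
python3 - <<'E'
from h import *
import pickle
d=pickle.load(open('c0.pkl','rb'))
def tri(a,b):
    # least squares point of two rays
    M=[];v=[]
    for c,(u,w) in((d['top'],a),(d['side'],b)):
        R=np.array(c['R']);o=-R.T@c['t'];k=R.T@np.linalg.inv(c['mtx'])@[u,w,1.];k/=np.linalg.norm(k);N=np.eye(3)-np.outer(k,k);M.append(N);v.append(N@o)
    return np.linalg.lstsq(np.vstack(M),np.hstack(v),rcond=None)[0]
print('toolbox corner',tri((447,243),(366,90)).round(3),tri((463,323),(430,130)).round(3))
print('on z=.2',[px2w(d['top'],u,v,.2).round(3) for u,v in((437,243),(613,230),(463,323),(612,300))])
print(w2px(d['top'],[.222,-.557,.202]),w2px(d['side'],[.222,-.557,.202]))
rows([.465,-.192,.16],-56.6,8,-1)
E
```

```text
toolbox corner [ 0.449 -0.408  0.329] [ 0.256 -0.481  0.177]
on z=.2 [array([ 0.436, -0.427,  0.2  ]), array([ 0.459, -0.828,  0.2  ]), array([ 0.261, -0.472,  0.2  ]), array([ 0.305, -0.803,  0.2  ])]
[504.05683263 341.39083858] [440.38043236 112.26518489]
[0.0451, -0.0311, 0.0052, 0.171, -1]
[0.0391, -0.0383, 0.0052, 0.171, -1]
[0.032, -0.0444, 0.0052, 0.171, -1]
[0.024, -0.0492, 0.0052, 0.171, -1]
[0.0153, -0.0526, 0.0052, 0.171, -1]
[0.0061, -0.0544, 0.0052, 0.171, -1]
[-0.0032, -0.0547, 0.0052, 0.171, -1]
[-0.0125, -0.0533, 0.0052, 0.171, -1]
```

Call:
move_arm(motion=[[[0.0167, -0.0418, -0.02, 0, -1], [0.0167, -0.0418, -0.02, 0, -1], [0.0167, -0.0418, -0.02, 0, -1], [0.0167, -0.0418, -0.02, 0, -1]]])

```text
t: 0.6
position: [0.2222, -0.3755, 0.2827]
ee_rot: [-180.0, -0.0, 21.7]
ft_force: [0.1, 0.6, 0.4]
opening: 1.0
```

```bash
python3 - <<'E'
from h import *
rows([.465,-.192,.10],-56.6,8,-1)
E
```

```text
[0.0367, -0.0101, 0.0228, 0.1709, -1]
[0.0344, -0.0162, 0.0228, 0.1709, -1]
[0.0312, -0.0218, 0.0228, 0.1709, -1]
[0.027, -0.0268, 0.0228, 0.1709, -1]
[0.0221, -0.031, 0.0228, 0.1709, -1]
[0.0165, -0.0343, 0.0228, 0.1709, -1]
[0.0104, -0.0366, 0.0228, 0.1709, -1]
[0.004, -0.0378, 0.0228, 0.1709, -1]
```

Call:
move_arm(motion=[[[0.0367, -0.0101, 0.0228, 0.171, -1], [0.0344, -0.0162, 0.0228, 0.171, -1], [0.0312, -0.0218, 0.0228, 0.171, -1], [0.027, -0.0268, 0.0228, 0.171, -1], [0.0221, -0.031, 0.0228, 0.171, -1], [0.0165, -0.0343, 0.0228, 0.171, -1], [0.0104, -0.0366, 0.0228, 0.171, -1], [0.004, -0.0378, 0.0228, 0.171, -1]]])

```text
t: 1.6
position: [0.3654, -0.2978, 0.1035]
ee_rot: [-172.3, 1.3, -45.0]
ft_force: [-0.2, 0.1, -0.6]
opening: 0.999
```

```bash
python3 - <<'E'
from h import *
s=r.get_state();print(s['position'],s['ee_rot'],s['opening'])
c=cap('wrist','w1')
# board centre predicted in wrist image
import numpy as np
M=np.linalg.inv(np.array(c['mount']));print(np.array(c['mount']).round(3))
from scipy.spatial.transform import Rotation as Ro
T=Ro.from_euler('xyz',s['ee_rot'],degrees=True).as_matrix()
for X in ([.544,-.262,.025],[.494,-.293,.025],[.435,-.201,.025],[.484,-.166,.025]):
    p=T.T@(np.array(X)-s['position']);p=M[:3,:3]@p+M[:3,3];q=c['mtx']@p;print((q[:2]/q[2]).round(1))
E
```

```text
[ 0.365391   -0.29776506  0.1034806 ] [-172.3052913     1.3075043   -44.98454841] 0.9988544192927777
[[-0.001 -0.944 -0.329  0.084]
 [ 1.    -0.001  0.    -0.   ]
 [-0.    -0.329  0.944 -0.172]
 [ 0.     0.     0.     1.   ]]
[123.2  53.3]
[201.6  73.1]
[190.6 211.6]
[121.9 197.2]
```

View pics/w1.png

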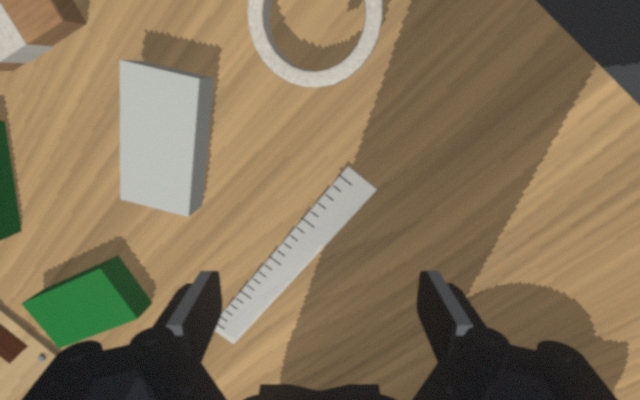

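The wrist view shows the white board, corners about (120,62), (213,77), (190,214) and (121,200), matching my prediction. The arm fell short, so I let it settle first.

Call:
move_arm(motion=[[[0, 0, 0, 0, -1], [0, 0, 0, 0, -1]]])

```text
t: 1.9
position: [0.3655, -0.2977, 0.1049]
ee_rot: [-172.4, 1.2, -44.9]
ft_force: [0.4, 1.0, 0.2]
opening: 1.004
```

```bash
python3 - <<'E'
from h import *
s=r.get_state();print(s['qpos'])
rows([.465,-.192,.10],-56.6,6,-1)
E
```

```text
[-44.94506841   9.0233994  -27.93209046  54.29097834   7.59671949
 179.942337  ]
[-0.0007, -0.0242, 0.0008, 0.0341, -1]
[-0.0015, -0.0241, 0.0008, 0.0341, -1]
[-0.0023, -0.0241, 0.0008, 0.0341, -1]
[-0.0031, -0.024, 0.0008, 0.0341, -1]
[-0.004, -0.0239, 0.0008, 0.0341, -1]
[-0.0048, -0.0237, 0.0008, 0.0341, -1]
```

Call:
move_arm(motion=[[[0, 0, 0, -0.18, -1], [0, 0, 0, -0.18, -1], [0, 0, 0, -0.18, -1], [0, 0, 0, -0.18, -1], [0, 0, 0, -0.18, -1], [0, 0, 0, -0.18, -1], [0, 0, 0, -0.18, -1], [0, 0, 0, -0.18, -1]]])

```text
t: 2.9
position: [0.3662, -0.2974, 0.1053]
ee_rot: [-177.9, -7.4, 37.8]
ft_force: [-0.2, -0.5, -0.5]
opening: 0.997
```

```bash
python3 - <<'E'
from h import *
s=r.get_state();print(s['qpos'])
rows([.465,-.192,.10],123.4,8,-1)
E
```

```text
[-44.87009862   8.98267667 -27.91589416  54.28889561   7.59634879
  97.0948275 ]
[0.0178, -0.0028, 0.0007, -0.1867, -1]
[0.0181, 0.0005, 0.0007, -0.1867, -1]
[0.0176, 0.0039, 0.0007, -0.1867, -1]
[0.0166, 0.0071, 0.0007, -0.1867, -1]
[0.015, 0.01, 0.0007, -0.1867, -1]
[0.0129, 0.0127, 0.0007, -0.1867, -1]
[0.0103, 0.0148, 0.0007, -0.1867, -1]
[0.0074, 0.0165, 0.0007, -0.1867, -1]
```

The limit of joint 6 left a 7.6° sideways tilt. It came from a tangential move at the +180 stop, so the mirror move at the −180 stop should take it out.

Call:
move_arm(motion=[[[0, 0, 0, -0.186, -1], [0, 0, 0, -0.186, -1], [0, 0, 0, -0.186, -1], [0, 0, 0, -0.186, -1], [0, 0, 0, -0.186, -1], [0, 0, 0, -0.186, -1], [0, 0, 0, -0.186, -1], [0, 0, 0, -0.186, -1]]])

```text
t: 3.9
position: [0.3662, -0.2974, 0.1054]
ee_rot: [172.8, -2.7, 123.4]
ft_force: [-0.4, 0.7, -0.2]
opening: 1.002
```

Call:
move_arm(motion=[[[0, 0, 0, -0.186, -1], [0, 0, 0, -0.186, -1], [0, 0, 0, -0.186, -1], [0, 0, 0, -0.186, -1], [0, 0, 0, -0.186, -1], [0, 0, 0, -0.186, -1], [0, 0, 0, -0.186, -1], [0, 0, 0, -0.186, -1]]])

```text
t: 4.9
position: [0.3662, -0.2974, 0.1053]
ee_rot: [176.7, 6.9, -151.7]
ft_force: [0.2, 0.5, 0.2]
opening: 1.001
```

Call:
move_arm(motion=[[[0, 0, 0, -0.186, -1], [0, 0, 0, -0.186, -1], [0, 0, 0, -0.186, -1], [0, 0, 0, -0.186, -1], [0, 0, 0, -0.186, -1], [0, 0, 0, -0.186, -1], [0, 0, 0, -0.186, -1], [0, 0, 0, -0.186, -1]]])

```text
t: 5.9
position: [0.3661, -0.2974, 0.1053]
ee_rot: [-173.3, 3.9, -66.0]
ft_force: [0.2, -0.6, 1.0]
opening: 1.0
```

```bash
python3 - <<'E'
from h import *
s=r.get_state();print(s['qpos'],s['position'],s['ee_rot'])
E
```

```text
[ -44.87016066    8.98197912  -27.9188582    54.28870345    7.59451262
 -158.68167869] [ 0.36614035 -0.29740694  0.10533082] [-173.34978649    3.86330116  -66.04289691]
```

Call:
move_arm(motion=[[[0, 0, 0, -0.186, -1], [0, 0, 0, -0.186, -1], [0.02, 0.02, 0, -0.1, -1], [0, 0, 0, 0, -1]]])

```text
t: 6.4
position: [0.3893, -0.3014, 0.102]
ee_rot: [-174.0, 0.5, -42.2]
ft_force: [0.4, 0.4, -0.9]
opening: 0.999
```

```bash
python3 - <<'E'
from h import *
s=r.get_state();print(s['qpos'],s['position'],s['ee_rot'])
E
```

```text
[ -42.11218931   10.68084643  -26.13201482   53.66098471    5.97571475
 -179.94202891] [ 0.38932098 -0.30144962  0.10201272] [-174.02476513    0.47988091  -42.16984741]
```

Call:
move_arm(motion=[[[0, 0.05, 0, -0.1, -1], [0, 0, 0, 0, -1]]])

```text
t: 6.65
position: [0.3856, -0.3004, 0.0959]
ee_rot: [-176.5, 0.1, -40.6]
ft_force: [-0.3, -0.5, 0.6]
opening: 0.999
```

```bash
python3 - <<'E'
from h import *
s=r.get_state();print(s['qpos'],s['position'],s['ee_rot'])
E
```

```text
[ -40.49164874   10.36109453  -27.21589331   52.55109063    3.48842418
 -179.93997134] [ 0.38557156 -0.30043281  0.09594596] [-1.76511712e+02  1.31730952e-01 -4.05515663e+01]
```

Call:
move_arm(motion=[[[0, 0.06, -0.006, -0.12, -1], [0, 0.01, -0.003, -0.03, -1], [0, 0, 0, 0, -1]]])

```text
t: 7.02
position: [0.3849, -0.2992, 0.1015]
ee_rot: [179.8, -0.2, -37.8]
ft_force: [0.2, 1.5, 0.8]
opening: 0.998
```

```bash
python3 - <<'E'
from h import *
s=r.get_state();print(s['qpos'],s['position'],s['ee_rot'])
E
```

```text
[-3.77322922e+01  9.62700609e+00 -2.72159074e+01  5.29124846e+01
 -1.72378693e-01 -1.79943225e+02] [ 0.38494732 -0.29923614  0.10152954] [179.82786377  -0.24477262 -37.78906781]
```

Call:
move_arm(motion=[[[0, 0, 0, 0.18, -1], [0, 0, 0, 0.18, -1], [0, 0, 0, 0.18, -1], [0, 0, 0, 0.18, -1], [0, 0, 0, 0.18, -1], [0, 0, 0, 0.18, -1], [0, 0, 0, 0.18, -1], [0, 0, 0, 0.18, -1]]])

```text
t: 8.02
position: [0.3844, -0.2995, 0.101]
ee_rot: [-179.8, -0.2, -120.7]
ft_force: [0.2, 1.5, 0.2]
opening: 0.998
```

Call:
move_arm(motion=[[[0, 0, 0, 0.18, -1], [0, 0, 0, 0.18, -1], [0, 0, 0, 0.18, -1], [0, 0, 0, 0.18, -1], [0, 0, 0, 0.18, -1], [0, 0, 0, 0.18, -1]]])

```text
t: 8.78
position: [0.3844, -0.2995, 0.101]
ee_rot: [-179.7, 0.1, 177.4]
ft_force: [0.6, 0.2, 0.1]
opening: 0.995
```

```bash
python3 - <<'E'
from h import *
s=r.get_state();print(s['qpos'],s['position'],s['ee_rot'])
rows([.466,-.194,.07],123.4,7,-1)
E
```

```text
[-37.8003391    9.67167864 -27.2391669   52.89399025  -0.17618472
 -35.21586771] [ 0.38436711 -0.29954916  0.10098778] [-1.79743517e+02  5.78482920e-02  1.77415358e+02]
[-0.011, 0.0156, 0.0044, 0.1347, -1]
[-0.0088, 0.0169, 0.0044, 0.1347, -1]
[-0.0064, 0.0179, 0.0044, 0.1347, -1]
[-0.004, 0.0186, 0.0044, 0.1347, -1]
[-0.0014, 0.019, 0.0044, 0.1347, -1]
[0.0011, 0.019, 0.0044, 0.1347, -1]
[0.0037, 0.0187, 0.0044, 0.1347, -1]
```

Call:
move_arm(motion=[[[-0.011, 0.0156, 0.0044, 0.135, -1], [-0.0088, 0.0169, 0.0044, 0.135, -1], [-0.0064, 0.0179, 0.0044, 0.135, -1], [-0.004, 0.0186, 0.0044, 0.135, -1], [-0.0014, 0.019, 0.0044, 0.135, -1], [0.0011, 0.019, 0.0044, 0.135, -1], [0.0037, 0.0187, 0.0044, 0.135, -1], [0, 0, 0, 0, -1]]])

```text
t: 9.78
position: [0.4657, -0.1931, 0.0694]
ee_rot: [-179.9, 0.2, 123.8]
ft_force: [-0.0, 0.1, -0.1]
opening: 1.002
```

```bash
python3 - <<'E'
from h import *
s=r.get_state();print(s['qpos'],s['position'],s['ee_rot'])
c=cap('wrist','w2')
E
```

```text
[-22.35257166  13.21778377 -27.38688736  49.29184718  -0.23098657
  33.88031714] [ 0.46574803 -0.19308454  0.06936525] [-179.8659207     0.21467655  123.76715379]
```

View pics/w2.png

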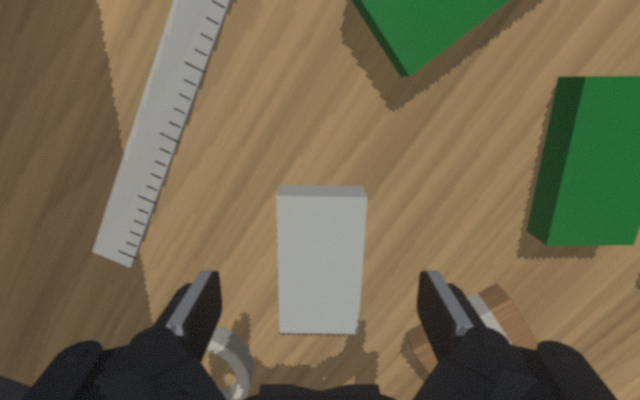

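The wrist view shows the board square to the jaws: near end top edge at row 196 (columns 278–366), far end at row 333. It is centred at column about 321.

```bash
python3 - <<'E'
from h import *
c=r.capture('wrist');M=np.array(c['mount'])
for u,v in((278,196),(366,196),(279,333),(358,333)):
    k=M[:3,:3]@np.linalg.inv(c['mtx'])@[u,v,1.];o=M[:3,3];print((o+k*(.0694-.025-o[2])/k[2]).round(4))
E
```

```text
[ 0.0144 -0.0271  0.0444]
[0.0143 0.031  0.0444]
[-0.0958 -0.0307  0.0444]
[-0.0958  0.0297  0.0444]
```

Call:
move_arm(motion=[[[0.003, 0, 0.033, 0, -1], [0.003, 0, 0.0325, 0, -1], [0, 0, 0, 0, -0.38], [0, 0, 0, 0, -0.38], [0, 0, 0, 0, -0.38], [0, 0, 0, 0, -0.38]]])

```text
t: 10.62
position: [0.4632, -0.1894, 0.0052]
ee_rot: [-179.9, 0.4, 123.7]
ft_force: [0.5, -0.2, -0.1]
opening: 0.695
```

Call:
move_arm(motion=[[[0, 0, -0.02, 0, -0.38], [0, 0, -0.02, 0, -0.38], [0, 0, 0, 0, -0.38]]])

```text
t: 11.0
position: [0.464, -0.1894, 0.0459]
ee_rot: [-180.0, 0.4, 123.7]
ft_force: [-0.2, 0.7, 0.5]
opening: 0.687
```

```bash
python3 - <<'E'
from h import *
c=cap('side','s2');cv2.imwrite('pics/s2c.png',cv2.resize(c['img'][140:290,270:430],None,fx=4,fy=4))
print(w2px(c,[.465,-.19,.04]));s=r.get_state();print(s['ft_force'],s['wrist_torque'],s['opening'])
E
```

```text
[354.65392548 215.0751196 ]
[ 1.27457667 -0.08887972 -0.98218792] [-0.00726    -0.02567709 -0.00976783] 0.693514025851825
```

View pics/s2c.png

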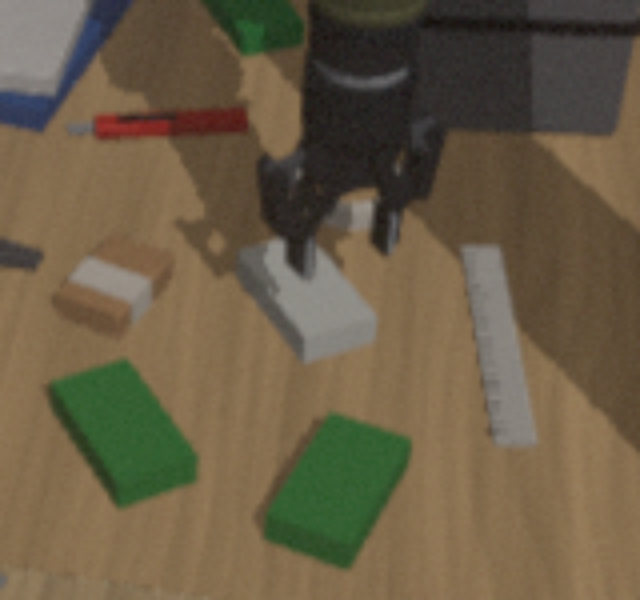

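The side crop shows the board still flat on the table at about crop (310,300), under the open fingers. It was not gripped, so I go down and close further in steps.

Call:
move_arm(motion=[[[0, 0, 0.021, 0, -0.38], [0, 0, 0.021, 0, -0.38], [0, 0, 0, 0, -0.35], [0, 0, 0, 0, -0.35]]])

```text
t: 11.55
position: [0.4622, -0.1889, 0.0022]
ee_rot: [-179.8, 0.2, 123.7]
ft_force: [-0.3, -0.4, 0.2]
opening: 0.677
```

Call:
move_arm(motion=[[[0, 0, 0, 0, -0.3], [0, 0, 0, 0, -0.3]]])

```text
t: 11.8
position: [0.4628, -0.1891, 0.0028]
ee_rot: [-179.9, 0.3, 123.7]
ft_force: [0.5, 0.4, 0.7]
opening: 0.647
```

Call:
move_arm(motion=[[[0, 0, 0, 0, -0.25], [0, 0, 0, 0, -0.25]]])

```text
t: 12.05
position: [0.4624, -0.189, 0.0023]
ee_rot: [-179.9, 0.3, 123.7]
ft_force: [-0.5, -0.4, 0.0]
opening: 0.625
```

Call:
move_arm(motion=[[[0, 0, 0, 0, -0.2], [0, 0, 0, 0, -0.2]]])

```text
t: 12.3
position: [0.4622, -0.1889, 0.0021]
ee_rot: [-179.9, 0.3, 123.7]
ft_force: [-0.4, 0.4, -0.2]
opening: 0.6
```

Call:
move_arm(motion=[[[0, 0, 0, 0, -0.1], [0, 0, 0, 0, -0.1]]])

```text
t: 12.55
position: [0.4622, -0.1889, 0.0021]
ee_rot: [-179.9, 0.3, 123.7]
ft_force: [0.6, 0.6, 1.3]
opening: 0.547
```

Call:
move_arm(motion=[[[0, 0, -0.02, 0, -0.1], [0, 0, -0.02, 0, -0.1], [0, 0, 0, 0, -0.1]]])

```text
t: 12.92
position: [0.4636, -0.1893, 0.0434]
ee_rot: [-180.0, 0.4, 123.7]
ft_force: [0.6, 0.3, -0.2]
opening: 0.551
```

```bash
python3 - <<'E'
from h import *
c=cap('wrist','w3');s=r.get_state();print(s['ft_force'],s['wrist_torque'],s['opening'])
a=c['img'];b=r.capture('side')['img'][140:290,270:430]
cv2.imwrite('pics/w3c.png',np.hstack([cv2.resize(a,(480,300)),cv2.resize(b,(320,300))]))
E
```

```text
[ 0.46964801 -0.74183214  0.18332827] [-0.03508003 -0.00956707  0.01295606] 0.5506676303320945
```

View pics/w3c.png

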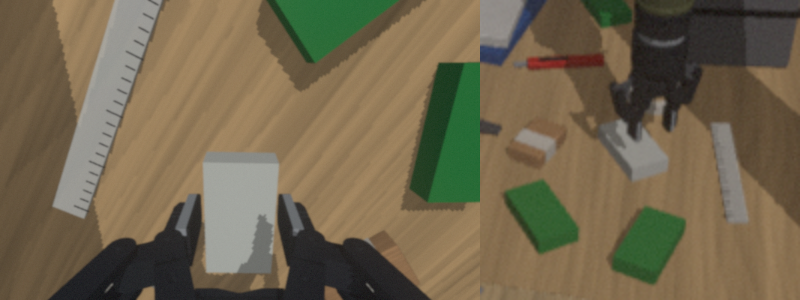

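Still on the table: the gap is wider than the board. The opening figure is evidently an angle fraction, so I keep closing.

Call:
move_arm(motion=[[[0, 0, 0.02, 0, -0.1], [0, 0, 0.0195, 0, -0.1], [0, 0, 0, 0, 0], [0, 0, 0, 0, 0]]])

```text
t: 13.52
position: [0.462, -0.1888, 0.0026]
ee_rot: [-179.8, 0.2, 123.7]
ft_force: [-0.0, -0.8, 0.4]
opening: 0.502
```

Call:
move_arm(motion=[[[0, 0, 0, 0, 0.1], [0, 0, 0, 0, 0.1]]])

```text
t: 13.78
position: [0.4628, -0.1892, 0.0032]
ee_rot: [-179.9, 0.3, 123.7]
ft_force: [0.0, 0.2, 0.3]
opening: 0.448
```

Call:
move_arm(motion=[[[0, 0, 0, 0, 0.2], [0, 0, 0, 0, 0.2]]])

```text
t: 14.02
position: [0.4623, -0.189, 0.0028]
ee_rot: [-179.9, 0.3, 123.7]
ft_force: [-0.3, -0.9, 0.2]
opening: 0.402
```

```bash
python3 - <<'E'
from h import *
a=cap('wrist','w4')['img'];b=cap('side','s4')['img'][160:270,290:410];t=cap('top','t4')['img'][170:270,300:420]
cv2.imwrite('pics/m4.png',np.vstack([np.hstack([cv2.resize(b,(400,330)),cv2.resize(t,(400,330))]),np.hstack([a[100:370,120:520],np.zeros((270,400,3),np.uint8)])]))
E
```

```text
(no output)
```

View pics/m4.png

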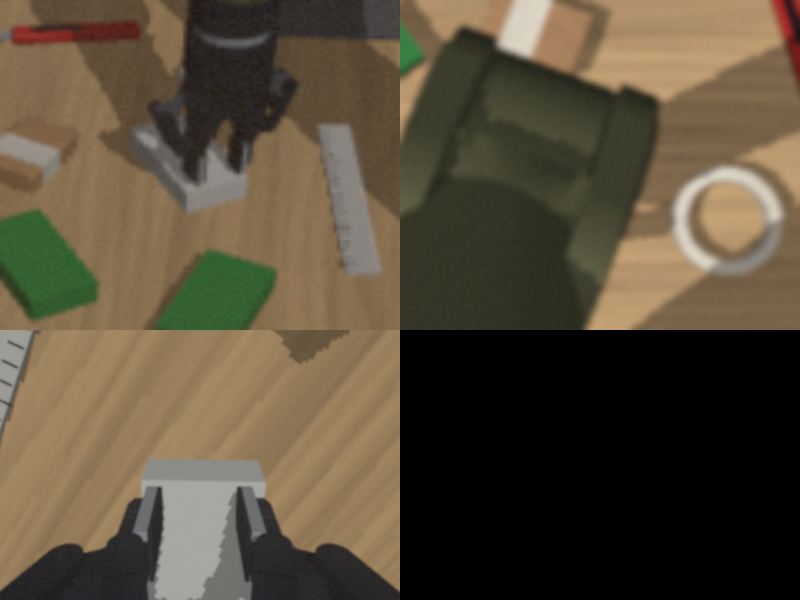

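The picture shows the fingertips apparently over the board top, inside its width, with a gap of about 36 mm. I check the fingertip depth from the wrist camera geometry.

```bash
python3 - <<'E'
from h import *
c=r.capture('wrist');M=np.linalg.inv(np.array(c['mount']));print(np.array(c['mtx']).round(1).tolist())
for g,y in((1.,.0425),(.4,.017)):
  for x in(.011,-.011):
    for z in(0,-.013,-.03,-.045):
        q=c['mtx']@(M[:3,:3]@np.array([x,y,z])+M[:3,3]);print(g,x,z,(q[:2]/q[2]).round(0))
s=r.get_state();print(s['position'],s['qpos'],s['ft_force'],s['opening'])
cv2.imwrite('pics/x.png',c['img'])
E
```

```text
[[346.0, 0.0, 319.0], [0.0, 346.0, 201.6], [0.0, 0.0, 1.0]]
1.0 0.011 0 [398. 227.]
1.0 0.011 -0.013 [403. 238.]
1.0 0.011 -0.03 [412. 254.]
1.0 0.011 -0.045 [421. 270.]
1.0 -0.011 0 [395. 263.]
1.0 -0.011 -0.013 [400. 276.]
1.0 -0.011 -0.03 [408. 295.]
1.0 -0.011 -0.045 [416. 314.]
0.4 0.011 0 [350. 227.]
0.4 0.011 -0.013 [353. 238.]
0.4 0.011 -0.03 [356. 254.]
0.4 0.011 -0.045 [360. 270.]
0.4 -0.011 0 [349. 264.]
0.4 -0.011 -0.013 [351. 276.]
0.4 -0.011 -0.03 [354. 295.]
0.4 -0.011 -0.045 [358. 314.]
[ 0.46223022 -0.18892965  0.00265831] [-22.04070428  17.24020219 -32.33702354  40.2867343   -0.26494226
  34.28382088] [0.00836068 0.29854957 0.62189134] 0.3982669626670759
```

```bash
python3 - <<'E'
from h import *
print(r.grasp_offset)
d=r.capture('side')
# fingertip pixel in side crop m4: (195,178),(238,170) -> full
for u,v in((195,178),(238,168)):
    U,V=290+u*120/400,160+v*110/330
    print(U,V,[px2w(d,U,V,z).round(3).tolist() for z in(.005,.025,.035)])
E
```

```text
0.0187
348.5 219.33333333333334 [[0.482, -0.21, 0.005], [0.482, -0.186, 0.025], [0.481, -0.174, 0.035]]
361.4 216.0 [[0.445, -0.231, 0.005], [0.445, -0.207, 0.025], [0.445, -0.195, 0.035]]
```

Call:
move_arm(motion=[[[0, 0, 0, 0, -0.6], [0, 0, 0, 0, -0.6], [0, 0, 0, 0, -0.6]]])

```text
t: 14.65
position: [0.4622, -0.1889, 0.0026]
ee_rot: [-179.9, 0.3, 123.7]
ft_force: [0.3, 0.1, 0.4]
opening: 0.804
```

Call:
move_arm(motion=[[[0, 0, 0.005, 0, -0.6], [0, 0, 0, 0, -0.6]]])

```text
t: 14.9
position: [0.4618, -0.1887, -0.0029]
ee_rot: [-179.8, 0.2, 123.7]
ft_force: [-0.2, 0.3, -0.2]
opening: 0.801
```

Call:
move_arm(motion=[[[0, 0, 0.008, 0, -0.6], [0, 0, 0, 0, -0.6]]])

```text
t: 15.15
position: [0.4615, -0.1887, -0.0112]
ee_rot: [-179.8, 0.2, 123.7]
ft_force: [-0.7, -0.1, 0.5]
opening: 0.801
```

Call:
move_arm(motion=[[[0, 0, 0.008, 0, -0.6], [0, 0, 0, 0, -0.6]]])

```text
t: 15.4
position: [0.4616, -0.1888, -0.0191]
ee_rot: [-179.8, 0.2, 123.7]
ft_force: [-0.0, -0.4, 0.5]
opening: 0.803
```

```bash
python3 - <<'E'
from h import *
s=r.get_state();print(s['position'],s['ft_force'],s['qpos'])
E
```

```text
[ 0.4616311  -0.18878544 -0.01908024] [-0.04732362 -0.40773043  0.52967083] [-22.05110775  18.95348991 -33.50206719  37.48115034  -0.26503684
  34.27076268]
```

Call:
move_arm(motion=[[[0, 0, 0.004, 0, -0.4], [0, 0, 0, 0, -0.4], [0, 0, 0, 0, -0.36], [0, 0, 0, 0, -0.36]]])

```text
t: 15.9
position: [0.4625, -0.1891, -0.0221]
ee_rot: [-179.9, 0.3, 123.7]
ft_force: [-0.1, 0.5, 4.2]
opening: 0.689
```

Call:
move_arm(motion=[[[0, 0, 0, 0, -0.3], [0, 0, 0, 0, -0.3]]])

```text
t: 16.15
position: [0.4625, -0.1892, -0.022]
ee_rot: [-179.9, 0.3, 123.7]
ft_force: [-0.2, 0.7, 5.1]
opening: 0.682
```

Contact at last: it stalls at opening 0.68 (about 58 mm), so the real fingertips lie about 22 mm behind the reported TCP at this opening. I ease the grip and lift so that gravity may pivot the board.

Call:
move_arm(motion=[[[0, 0, 0, 0, -0.36], [0, 0, -0.02, 0, -0.36], [0, 0, -0.03, 0, -0.36], [0, 0, -0.04, 0, -0.36], [0, 0, -0.04, 0, -0.36], [0, 0, 0, 0, -0.36]]])

```text
t: 16.9
position: [0.4644, -0.1893, 0.1104]
ee_rot: [180.0, 0.5, 123.7]
ft_force: [0.9, -0.9, -2.2]
opening: 0.681
```

```bash
python3 - <<'E'
from h import *
s=r.get_state();print(s['position'],s['ft_force'],s['wrist_torque'],s['opening'])
a=cap('wrist','w5')['img'];b=cap('side','s5')['img'][130:270,280:420]
cv2.imwrite('pics/m5.png',np.hstack([cv2.resize(b,(400,400)),a[:,120:520]]))
E
```

```text
[ 0.46436281 -0.18930347  0.1104064 ] [ 0.904689   -0.94425059 -2.17939222] [ 0.03711032 -0.01686208  0.03837195] 0.6812852540859657
```

View pics/m5.png

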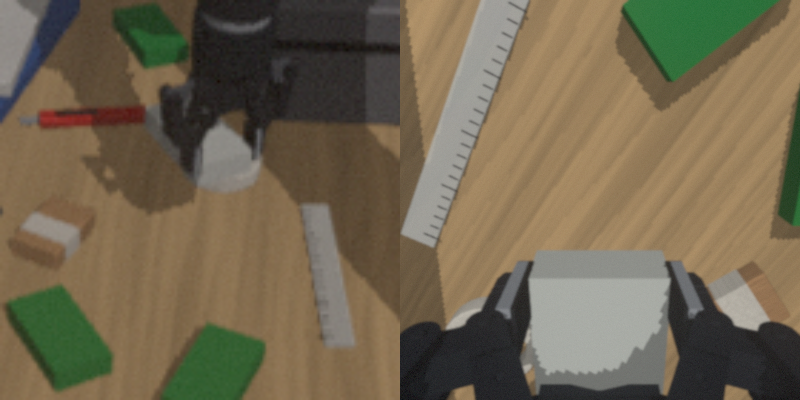

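The board hangs level between the pads (wrist: end edge at row about 278, columns 530–670 of the composite). The full pad patch holds the torque. I set it down again and take only a few mm of its end, softly, so it can pivot on lifting.

Call:
move_arm(motion=[[[0, 0, 0.05, 0, -0.36], [0, 0, 0.05, 0, -0.36], [0, 0, 0.028, 0, -0.36], [0, 0, 0.002, 0, -0.36], [0, 0, 0, 0, -0.5], [0, 0, -0.006, 0, -0.5], [0.012, 0, 0, 0, -0.5], [0, 0, 0, 0, -0.5]]])

```text
t: 18.0
position: [0.4547, -0.1781, -0.0163]
ee_rot: [-179.8, 0.2, 123.7]
ft_force: [-0.4, -0.2, -0.0]
opening: 0.749
```

Call:
move_arm(motion=[[[0, 0, 0, 0, -0.36], [0, 0, 0, 0, -0.36], [0, 0, -0.015, 0, -0.36], [0, 0, -0.03, 0, -0.36], [0, 0, 0, 0, -0.36], [0, 0, 0, 0, -0.36]]])

```text
t: 18.75
position: [0.4556, -0.1788, 0.0286]
ee_rot: [-179.9, 0.3, 123.7]
ft_force: [-1.3, -0.7, -1.9]
opening: 0.684
```

```bash
cat >> h.py <<'E'
def look(f):
    s=r.get_state();a=cap('wrist',f)['img'];g=cv2.GaussianBlur(cv2.cvtColor(a,cv2.COLOR_BGR2HSV),(3,3),0)
    print('z',round(float(s['position'][2]),4),'F',np.round(s['ft_force'],1),'T',np.round(s['wrist_torque'],3),'op',round(float(s['opening']),3))
    for col in (300,340): print(col,[(i,int(g[i,col,1]),int(g[i,col,2])) for i in range(180,396,6)])
E
python3 -c "
from h import *
look('w6')"
```

```text
z 0.0286 F [-1.3 -0.7 -1.9] T [ 0.063  0.079 -0.021] op 0.684
300 [(180, 102, 144), (186, 101, 146), (192, 104, 150), (198, 103, 158), (204, 103, 163), (210, 103, 162), (216, 103, 162), (222, 103, 160), (228, 103, 160), (234, 101, 160), (240, 100, 159), (246, 102, 158), (252, 99, 153), (258, 88, 153), (264, 11, 145), (270, 11, 146), (276, 11, 145), (282, 10, 145), (288, 10, 145), (294, 9, 163), (300, 9, 163), (306, 8, 163), (312, 9, 162), (318, 9, 163), (324, 9, 163), (330, 9, 163), (336, 8, 163), (342, 8, 162), (348, 9, 163), (354, 10, 163), (360, 8, 162), (366, 9, 163), (372, 9, 153), (378, 8, 112), (384, 8, 109), (390, 22, 48)]
340 [(180, 103, 163), (186, 100, 161), (192, 103, 158), (198, 102, 153), (204, 102, 151), (210, 102, 147), (216, 101, 156), (222, 102, 163), (228, 102, 162), (234, 102, 152), (240, 101, 148), (246, 98, 147), (252, 98, 144), (258, 94, 142), (264, 12, 145), (270, 10, 146), (276, 10, 145), (282, 11, 145), (288, 10, 146), (294, 9, 162), (300, 10, 162), (306, 9, 161), (312, 7, 162), (318, 9, 162), (324, 9, 162), (330, 8, 162), (336, 9, 162), (342, 8, 162), (348, 8, 162), (354, 10, 162), (360, 8, 143), (366, 8, 113), (372, 10, 112), (378, 8, 112), (384, 8, 107), (390, 15, 44)]
```

```bash
cat >> h.py <<'E'
from scipy.optimize import least_squares
def ang(f='wx'):
    "tilt of board (free end down +) from rows of end-face bottom edge and top edge at cols 300,340; also xz of end centre in tool"
    s=r.get_state();c=cap('wrist',f);g=cv2.GaussianBlur(cv2.cvtColor(c['img'],cv2.COLOR_BGR2HSV),(3,3),0).astype(float)
    M=np.linalg.inv(np.array(c['mount']))
    sat=g[:,300:341,1].mean(1);k=[i for i in range(30,390) if sat[i]>50 and sat[i+1]<=50]
    a=k[0]+(sat[k[0]]-50)/(sat[k[0]]-sat[k[0]+1]) if k else None
    v=np.median(g[:,300:341,2],axis=1); b=[i for i in range(int(a)+5,385) if abs(v[i+2]-v[i-2])>10][:8]
    print('z',round(float(s['position'][2]),4),'F',np.round(s['ft_force'],1),'T',np.round(s['wrist_torque'],3),'op',round(float(s['opening']),3),'first row',round(a,1),'edges',b, 'v',v[int(a)+4:390:12].astype(int))
    return c,M
def fit(c,M,r1,r2):
    "r1=row of end bottom edge,r2=row of end top edge, 25 mm apart; for tilt guesses give position of end centre"
    for th in range(-10,100,10):
        t=np.radians(th)
        def P(x,z): 
            q=c['mtx']@(M[:3,:3]@np.array([x,0,z])+M[:3,3]);return q[1]/q[2]
        # end centre (x,z); bottom edge offset +12.5 along body-down dir
        dn=np.array([-np.sin(t),np.cos(t)])*-1 if False else np.array([np.sin(t),np.cos(t)])
        s=least_squares(lambda q:[P(*(q+.0125*dn))-r1,P(*(q-.0125*dn))-r2],[0,-.02]);print(th,(s.x*1000).round(1),round(s.cost,3))
E
python3 -c "
from h import *
c,M=ang('w6b');fit(c,M,261.5,291)"
```

```text
z 0.0281 F [-0.4 -0.5 -0.8] T [0.117 0.044 0.019] op 0.683 first row 260.0 edges [290, 291, 292, 369, 370, 371, 372, 373] v [145 145 146 163 163 163 162 162 162 128 112]
-10 [ 28.2 -76.8] 0.0
0 [  3.2 -35.9] 0.0
10 [-19.2   0.9] 0.0
20 [-38.5  32.4] 0.0
30 [-53.9  57.8] 0.0
40 [-65.2  76.1] 0.0
50 [-71.8  86.9] 0.0
60 [-73.7  89.8] 0.0
70 [-70.7  84.7] 0.0
80 [-63.   71.8] 0.0
90 [-50.8  51.5] 0.0
```

Call:
move_arm(motion=[[[0, 0, 0, 0, -0.37], [0, 0, 0, 0, -0.37]]])

```text
t: 19.1
position: [0.4552, -0.1787, 0.0281]
ee_rot: [-179.8, 0.2, 123.7]
ft_force: [0.3, 0.1, -0.3]
opening: 0.685
```

```bash
python3 -c "
from h import *
ang()"
```

```text
z 0.0281 F [ 0.3  0.1 -0.3] T [0.09  0.029 0.035] op 0.685 first row 260.0 edges [290, 291, 292, 368, 369, 370, 371, 372] v [145 145 145 163 163 163 163 162 162 127 112]
```

Call:
move_arm(motion=[[[0, 0, 0, 0, -0.375], [0, 0, 0, 0, -0.375]]])

```text
t: 19.4
position: [0.4556, -0.1788, 0.0286]
ee_rot: [-179.9, 0.3, 123.7]
ft_force: [0.4, 0.9, -1.1]
opening: 0.689
```

```bash
python3 -c "
from h import *
ang()"
```

```text
z 0.0286 F [ 0.4  0.9 -1.1] T [ 0.055  0.042 -0.063] op 0.689 first row 260.1 edges [290, 291, 292, 368, 369, 370, 371, 372] v [145 145 145 162 163 163 162 162 162 122 112]
```

Call:
move_arm(motion=[[[0, 0, 0, 0, -0.38], [0, 0, 0, 0, -0.38]]])

```text
t: 19.7
position: [0.4556, -0.1788, 0.0286]
ee_rot: [-179.9, 0.3, 123.7]
ft_force: [-0.3, -0.4, 0.2]
opening: 0.693
```

```bash
python3 -c "
from h import *
ang()"
```

```text
z 0.0286 F [-0.3 -0.4  0.2] T [ 0.068  0.034 -0.038] op 0.693 first row 260.2 edges [290, 291, 292, 368, 369, 370, 371, 372] v [145 145 145 162 163 163 162 162 162 120 111]
```

Call:
move_arm(motion=[[[0, 0, 0, 0, -0.386], [0, 0, 0, 0, -0.386]]])

```text
t: 20.0
position: [0.4556, -0.1788, 0.0286]
ee_rot: [-179.9, 0.3, 123.7]
ft_force: [0.1, -0.1, -1.3]
opening: 0.692
```

```bash
python3 -c "
from h import *
ang()"
```

```text
z 0.0286 F [ 0.1 -0.1 -1.3] T [ 0.06   0.034 -0.013] op 0.692 first row 260.3 edges [290, 291, 292, 368, 369, 370, 371, 372] v [144 145 145 162 163 163 163 162 162 120 111]
```

Call:
move_arm(motion=[[[0, 0, 0, 0, -0.391], [0, 0, 0, 0, -0.391]]])

```text
t: 20.3
position: [0.4556, -0.1788, 0.0286]
ee_rot: [-179.9, 0.3, 123.7]
ft_force: [0.7, 0.5, -1.2]
opening: 0.696
```

```bash
python3 -c "
from h import *
ang()"
```

```text
z 0.0286 F [ 0.7  0.5 -1.2] T [0.068 0.007 0.027] op 0.696 first row 249.6 edges [292, 293, 294, 295, 296, 297, 365, 366] v [169 170 170 170 135 134 134 134 133 133 104 102]
```

It pivoted: the end face now shows 44 rows instead of 30, and brighter. The free end rests on the table, so I raise slowly at this grip to let it hang.

Call:
move_arm(motion=[[[0, 0, -0.012, 0, -0.39], [0, 0, -0.012, 0, -0.39], [0, 0, -0.012, 0, -0.39], [0, 0, -0.012, 0, -0.39], [0, 0, -0.012, 0, -0.39], [0, 0, 0, 0, -0.39]]])

```text
t: 21.1
position: [0.4565, -0.1789, 0.0898]
ee_rot: [-179.9, 0.4, 123.7]
ft_force: [1.3, 0.1, -1.4]
opening: 0.698
```

```bash
python3 -c "
from h import *
c,M=ang('w7')"
```

```text
z 0.0898 F [ 1.3  0.1 -1.4] T [ 0.095  0.066 -0.015] op 0.698 first row 246.4 edges [293, 294, 295, 296, 297, 298, 362, 363] v [181 182 181 182 126 125 124 124 123 122 105 107]
```

```bash
cat >> h.py <<'E'
def pred(M,K,px=-.004,pz=-.036,e=.006):
    for th in range(0,100,10):
        t=np.radians(th);u=np.array([np.cos(t),-np.sin(t)]);dn=np.array([np.sin(t),np.cos(t)])
        E=np.array([px,pz])+e*u;o=[]
        for p in(E+.0125*dn,E-.0125*dn):
            q=K@(M[:3,:3]@np.array([p[0],0,p[1]])+M[:3,3]);o.append(round(float(q[1]/q[2]),1))
        print(th,o,round(o[1]-o[0],1))
E
python3 -c "
from h import *
c=r.capture('wrist');pred(np.linalg.inv(np.array(c['mount'])),np.array(c['mtx']))"
```

```text
0 [263.8, 293.7] 29.9
10 [261.3, 299.5] 38.2
20 [259.5, 305.0] 45.5
30 [258.5, 309.9] 51.4
40 [258.4, 314.0] 55.6
50 [259.3, 317.3] 58.0
60 [261.1, 319.6] 58.5
70 [263.8, 320.9] 57.1
80 [267.5, 321.1] 53.6
90 [271.9, 320.4] 48.5
```

```bash
python3 - <<'E'
from h import *
a=cv2.imread('pics/w7.png');b=cap('side','s7')['img'][120:260,280:420]
cv2.imwrite('pics/m7.png',np.hstack([cv2.resize(b,(480,480),interpolation=cv2.INTER_CUBIC),cv2.resize(a[200:400,200:440],(320,267)) if 0 else cv2.copyMakeBorder(a[200:400,180:460],0,280,0,0,cv2.BORDER_CONSTANT)]))
E
```

```text
(no output)
```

View pics/m7.png

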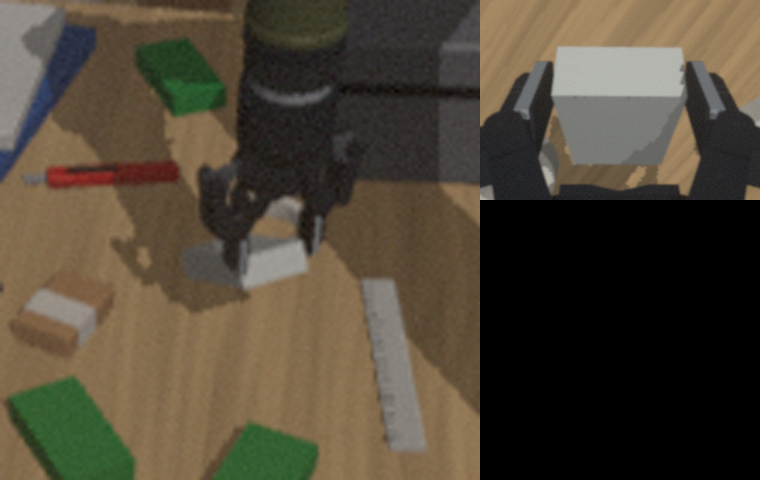

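The wrist crop shows the end face at rows 246–295 and the broad face down to row 363, so the board is dipped about 35°. It needs a slightly softer grip.

Call:
move_arm(motion=[[[0, 0, 0, 0, -0.394], [0, 0, 0, 0, -0.394]]])

```text
t: 21.5
position: [0.4553, -0.1784, 0.0882]
ee_rot: [-179.8, 0.2, 123.7]
ft_force: [-0.6, 0.2, -0.3]
opening: 0.697
```

```bash
python3 -c "
from h import *
c,M=ang('w8')"
```

```text
z 0.0882 F [-0.6  0.2 -0.3] T [0.072 0.053 0.004] op 0.697 first row 243.5 edges [294, 295, 296, 297, 298, 299, 300, 338] v [190 191 192 193 190 109 108 107 148 107 105 106]
```

Call:
move_arm(motion=[[[0, 0, 0, 0, -0.397], [0, 0, 0, 0, -0.397]]])

```text
t: 21.8
position: [0.4555, -0.1784, 0.0885]
ee_rot: [-179.9, 0.3, 123.7]
ft_force: [0.0, -0.6, -0.7]
opening: 0.699
```

```bash
python3 -c "
from h import *
c,M=ang('w9')"
```

```text
z 0.0885 F [ 0.  -0.6 -0.7] T [0.061 0.074 0.016] op 0.699 first row 240.9 edges [295, 296, 297, 298, 299, 300, 301, 325] v [206 207 207 207 205 113 112 135 148 121 106 105  90]
```

Call:
move_arm(motion=[[[0, 0, -0.004, 0, -0.399], [0, 0, 0, 0, -0.399]]])

```text
t: 22.1
position: [0.4559, -0.1786, 0.093]
ee_rot: [-179.9, 0.3, 123.7]
ft_force: [0.1, 0.2, -1.1]
opening: 0.696
```

```bash
python3 -c "
from h import *
c,M=ang('w10')
g=cv2.cvtColor(c['img'],cv2.COLOR_BGR2GRAY).astype(int)
for v in (245,270,290,305,315,325,335): 
    d=g[v];print(v,[i for i in range(230,410) if abs(d[i+1]-d[i-1])>35])"
```

```text
z 0.093 F [ 0.1  0.2 -1.1] T [0.018 0.057 0.   ] op 0.696 first row 240.9 edges [295, 296, 297, 298, 299, 300, 301, 326] v [207 208 208 206 205 113 112 129 149 112 106 106  87]
245 [253, 385, 386]
270 [243, 250, 251, 252, 253, 384, 385, 386, 387, 395]
290 [235, 250, 251, 252, 253, 381, 382, 386, 387, 403]
305 [252, 253, 254, 384, 385, 386, 409]
315 [249, 250, 387, 388, 389, 409]
325 [246, 247, 248, 390, 391, 392]
335 [243, 244, 393, 394, 395]
```

The board is now about 73° down, measured from the end-face widths in the wrist picture, and nearly hanging. I firm the grip and carry it over the strip.

```bash
python3 -c "
from h import *
rows([.517,.141,.16],87.5,8,-.36)"
```

```text
[0.029, 0.0285, -0.0084, 0.0789, -0.36]
[0.0312, 0.0261, -0.0084, 0.0789, -0.36]
[0.0331, 0.0236, -0.0084, 0.0789, -0.36]
[0.0349, 0.0209, -0.0084, 0.0789, -0.36]
[0.0364, 0.0181, -0.0084, 0.0789, -0.36]
[0.0377, 0.0152, -0.0084, 0.0789, -0.36]
[0.0388, 0.0121, -0.0084, 0.0789, -0.36]
[0.0397, 0.0091, -0.0084, 0.0789, -0.36]
```

Call:
move_arm(motion=[[[0, 0, -0.02, 0, -0.36], [0, 0, -0.025, 0, -0.36], [0, 0, -0.02, 0, -0.36]]])

```text
t: 22.52
position: [0.4557, -0.1782, 0.1585]
ee_rot: [-179.9, 0.3, 123.7]
ft_force: [0.5, 0.7, -1.3]
opening: 0.684
```

Call:
move_arm(motion=[[[0.029, 0.0285, 0, 0.079, -0.36], [0.0312, 0.0261, 0, 0.079, -0.36], [0.0331, 0.0236, 0, 0.079, -0.36], [0.0349, 0.0209, 0, 0.079, -0.36], [0.0364, 0.0181, 0, 0.079, -0.36], [0.0377, 0.0152, 0, 0.079, -0.36], [0.0388, 0.0121, 0, 0.079, -0.36], [0.0397, 0.0091, 0, 0.079, -0.36]]])

```text
t: 23.52
position: [0.517, 0.1428, 0.156]
ee_rot: [179.9, 0.3, 87.3]
ft_force: [0.1, -0.7, -1.2]
opening: 0.685
```

```bash
python3 -c "
from h import *
c,M=ang('w11');s=r.get_state();print(s['position'],s['ee_rot'])
rows([.517,.141,.095],87.5,4,-.36)
g=cv2.cvtColor(c['img'],cv2.COLOR_BGR2GRAY).astype(int)
for v in (245,270,290): 
    d=g[v];print(v,[i for i in range(230,410) if abs(d[i+1]-d[i-1])>35])"
```

```text
z 0.156 F [ 0.1 -0.7 -1.2] T [ 0.051 -0.047  0.035] op 0.685 first row 240.5 edges [295, 296, 297, 298, 299, 300, 302, 303] v [208 210 209 209 209 160 166 168 168 167 166 166 110]
[0.51803027 0.14745763 0.15600889] [1.79901691e+02 4.22105431e-02 8.73541938e+01]
[-0.0016, -0.0002, 0.0153, -0.0006, -0.36]
[-0.0016, -0.0002, 0.0153, -0.0006, -0.36]
[-0.0016, -0.0002, 0.0153, -0.0006, -0.36]
[-0.0016, -0.0002, 0.0153, -0.0006, -0.36]
245 [253, 254]
270 [253, 254, 260, 261, 383, 384, 385, 386, 393]
290 [237, 252, 253, 266, 267, 384, 385, 386, 401]
```

Call:
move_arm(motion=[[[-0.003, 0, 0.02, 0, -0.36], [-0.003, 0, 0.02, 0, -0.36], [0, 0, 0.02, 0, -0.36], [0, 0, 0.006, 0, -0.37], [0, 0, 0, 0, -0.38]]])

```text
t: 24.2
position: [0.5164, 0.1349, 0.09]
ee_rot: [180.0, 0.3, 87.5]
ft_force: [0.0, 0.6, -1.9]
opening: 0.687
```

Call:
move_arm(motion=[[[0, 0, 0.004, 0, -0.38], [0, 0, 0, 0, -0.38]]])

```text
t: 24.45
position: [0.5168, 0.1351, 0.0863]
ee_rot: [179.9, 0.3, 87.5]
ft_force: [0.0, 0.3, -1.5]
opening: 0.689
```

Call:
move_arm(motion=[[[0, 0, 0.004, 0, -0.38], [0, 0, 0, 0, -0.38]]])

```text
t: 24.7
position: [0.5163, 0.1349, 0.0818]
ee_rot: [180.0, 0.3, 87.5]
ft_force: [-0.3, -0.5, -1.5]
opening: 0.691
```

```bash
python3 -c "
from h import *
c,M=ang('w12');s=r.get_state();print(s['position'],s['ee_rot'])"
```

```text
z 0.0818 F [-0.3 -0.5 -1.5] T [ 0.037 -0.069  0.009] op 0.691 first row 240.3 edges [295, 296, 297, 298, 299, 300, 301, 302] v [208 210 210 210 210 166 171 169 159 130 164 168 117]
[0.51636051 0.13495287 0.0818894 ] [179.97551754   0.30126832  87.46673186]
```

Call:
move_arm(motion=[[[0, 0, 0.004, 0, -0.38], [0, 0, 0, 0, -0.38]]])

```text
t: 25.0
position: [0.5162, 0.1349, 0.0776]
ee_rot: [180.0, 0.3, 87.5]
ft_force: [-0.1, -0.2, -1.7]
opening: 0.687
```

Call:
move_arm(motion=[[[0, 0, 0.004, 0, -0.38], [0, 0, 0, 0, -0.38]]])

```text
t: 25.25
position: [0.5162, 0.1349, 0.0736]
ee_rot: [180.0, 0.3, 87.5]
ft_force: [-0.5, 0.1, -0.4]
opening: 0.692
```

```bash
python3 -c "
from h import *
c,M=ang('w13')"
```

```text
z 0.0736 F [-0.5  0.1 -0.4] T [ 0.006 -0.018  0.014] op 0.692 first row 240.3 edges [295, 296, 297, 298, 299, 300, 302, 303] v [208 210 211 210 210 152 171 170 164 119 159 166 117]
```

Call:
move_arm(motion=[[[0, 0, 0.003, 0, -0.38], [0, 0, 0, 0, -0.38]]])

```text
t: 25.55
position: [0.5171, 0.1363, 0.072]
ee_rot: [179.9, 0.1, 87.5]
ft_force: [-2.2, 1.8, 6.2]
opening: 0.693
```

```bash
python3 -c "
from h import *
c,M=ang('w14')"
```

```text
z 0.072 F [-2.2  1.8  6.2] T [ 0.624  0.604 -0.128] op 0.693 first row 240.2 edges [295, 296, 297, 298, 299, 300, 302, 303] v [208 210 210 210 210 150 171 170 164 129 146 163 121]
```

Contact at TCP z ≈ 0.073 puts the lean nearer 62° than 73°, so the foot would land short of the strip centre. I lift, shift 26 mm forward, touch down again, then drag back along the arc so that friction at the foot stands it up.

Call:
move_arm(motion=[[[0, 0, -0.008, 0, -0.37], [0.013, 0, 0, 0, -0.37], [0.013, 0, 0, 0, -0.37], [0, 0, 0.006, 0, -0.38], [0, 0, 0.003, 0, -0.386], [0, 0, 0, 0, -0.388]]])

```text
t: 26.35
position: [0.5188, 0.1635, 0.0715]
ee_rot: [179.9, 0.0, 87.5]
ft_force: [-3.9, 5.4, 13.3]
opening: 0.696
```

Call:
move_arm(motion=[[[-0.007, 0, -0.0018, 0, -0.388], [-0.007, 0, -0.0018, 0, -0.388], [0, 0, 0, 0, -0.388]]])

```text
t: 26.72
position: [0.5185, 0.1483, 0.0753]
ee_rot: [179.8, 0.1, 87.5]
ft_force: [-2.1, 3.5, 11.0]
opening: 0.691
```

```bash
python3 -c "
from h import *
c,M=ang('w15');s=r.get_state();print(s['position'],s['ee_rot'])"
```

```text
z 0.0753 F [-2.1  3.5 11. ] T [0.856 0.361 0.023] op 0.691 first row 234.1 edges [239, 240, 241, 242, 243, 295, 296, 297] v [115 213 213 212 211 186 176 176 175 172 162 164 171]
[0.51853506 0.14846925 0.07519928] [1.79798026e+02 8.92962689e-02 8.74860365e+01]
```

Call:
move_arm(motion=[[[-0.006, 0, -0.0015, 0, -0.388], [-0.006, 0, -0.001, 0, -0.388], [0, 0, 0, 0, -0.388]]])

```text
t: 27.15
position: [0.5176, 0.1356, 0.0771]
ee_rot: [179.8, 0.2, 87.5]
ft_force: [-1.4, 2.2, 7.8]
opening: 0.694
```

```bash
python3 -c "
from h import *
c,M=ang('w16');s=r.get_state();print(s['position'],s['ee_rot'])
g=cv2.GaussianBlur(c['img'],(3,3),0)
for v in (245,270,285): 
    d=g[v].astype(int).sum(1);print(v,[i for i in range(225,415) if abs(d[i+1]-d[i-1])>90])
print([tuple(int(x) for x in g[v,320]) for v in range(225,320,4)])"
```

```text
z 0.0771 F [-1.4  2.2  7.8] T [0.497 0.135 0.046] op 0.694 first row 217.3 edges [238, 239, 240, 241, 242, 243, 295, 296] v [117 118 199 198 198 198 197 169 168 168 161 120 159 165  83]
[0.5175     0.13569759 0.07701119] [179.85097212   0.18624264  87.47094413]
245 []
270 [244, 250, 251, 252, 253, 385, 386, 387, 388, 394]
285 [238, 251, 252, 266, 385, 386, 387, 388, 400]
[(113, 118, 116), (113, 119, 117), (114, 118, 117), (113, 117, 116), (166, 172, 170), (191, 198, 196), (193, 199, 197), (192, 199, 197), (191, 198, 196), (192, 198, 196), (191, 198, 195), (192, 198, 196), (191, 198, 195), (191, 198, 196), (190, 198, 195), (190, 197, 194), (190, 196, 193), (189, 196, 194), (153, 172, 182), (104, 141, 168), (104, 140, 167), (102, 139, 165), (102, 138, 164), (100, 137, 163)]
```

```bash
cat >> h.py <<'E'
def pred2(c,ex=.0027,ez=-.033):
    "rows of: +x face bottom edge, end edge(+x), end edge(-x), -x face bottom for end centre (ex,ez)"
    M=np.linalg.inv(np.array(c['mount']))
    for th in range(60,106,5):
        t=np.radians(th);u=np.array([-np.cos(t),np.sin(t)]);dn=np.array([np.sin(t),np.cos(t)]);E=np.array([ex,ez]);o=[]
        for p in(E+.0125*dn+.11*u,E+.0125*dn,E-.0125*dn,E-.0125*dn+.11*u):
            q=c['mtx']@(M[:3,:3]@np.array([p[0],0,p[1]])+M[:3,3]);o.append(round(float(q[1]/q[2]),1))
        print(th,o)
E
python3 -c "
from h import *
c=r.capture('wrist');pred2(c)"
```

```text
60 [254.2, 245.1, 300.7, 287.2]
65 [241.7, 245.0, 300.4, 274.4]
70 [229.4, 245.2, 299.8, 261.7]
75 [217.2, 245.6, 299.1, 249.1]
80 [205.1, 246.2, 298.1, 236.7]
85 [193.0, 246.9, 297.0, 224.4]
90 [181.0, 248.0, 295.8, 212.3]
95 [169.0, 249.2, 294.3, 200.2]
100 [157.1, 250.6, 292.8, 188.1]
105 [145.2, 252.2, 291.1, 176.1]
```

The bottom edge of the lamp-side face at row 217 means about 74°, and it moved from 68° on the last drag, so the dragging works. The target row for upright is about 178.

Call:
move_arm(motion=[[[-0.007, 0, -0.001, 0, -0.388], [-0.007, 0, -0.0005, 0, -0.388], [-0.006, 0, 0, 0, -0.388], [0, 0, 0, 0, -0.388]]])

```text
t: 27.75
position: [0.5157, 0.1144, 0.0776]
ee_rot: [180.0, 0.3, 87.4]
ft_force: [1.2, -0.6, 1.6]
opening: 0.694
```

```bash
python3 -c "
from h import *
c,M=ang('w17');s=r.get_state();print(s['position'],s['ee_rot'])"
```

```text
z 0.0776 F [ 1.2 -0.6  1.6] T [ 0.337 -0.251 -0.035] op 0.694 first row 190.2 edges [239, 240, 241, 242, 243, 244, 245, 294] v [130 130 131 131 158 185 185 185 185 165 163 158 128 155 159 162 153]
[0.51566737 0.1146859  0.07755831] [179.96198529   0.29805623  87.43157425]
```

Call:
move_arm(motion=[[[-0.005, 0, 0.001, 0, -0.388], [-0.004, 0, 0.001, 0, -0.388], [0, 0, 0, 0, -0.388]]])

```text
t: 28.18
position: [0.5154, 0.1056, 0.0763]
ee_rot: [179.9, 0.3, 87.5]
ft_force: [-1.3, 0.2, 7.6]
opening: 0.689
```

```bash
python3 -c "
from h import *
c,M=ang('w18');s=r.get_state();print(s['position'],s['ee_rot'])"
```

```text
z 0.0763 F [-1.3  0.2  7.6] T [0.117 0.168 0.002] op 0.689 first row 179.1 edges [241, 242, 243, 244, 245, 246, 294, 295] v [135 135 136 136 137 151 180 180 180 180 163 157 154 142 154 158 161 140]
[0.51543142 0.10573971 0.07634645] [179.92724343   0.30596255  87.46073206]
```

Call:
move_arm(motion=[[[0, 0, 0.001, 0, -0.39], [0, 0, 0, 0, -0.395], [0, 0, 0, 0, -0.4], [0, 0, 0, 0, -0.41], [0, 0, 0, 0, -0.44], [0, 0, 0, 0, -0.5], [0, 0, 0, 0, -0.6]]])

```text
t: 29.1
position: [0.515, 0.1059, 0.0744]
ee_rot: [180.0, 0.3, 87.5]
ft_force: [0.1, 0.1, -0.2]
opening: 0.796
```

```bash
python3 -c "
from h import *
c,M=ang('w19');s=r.get_state();print(s['position'],s['ee_rot']);pred2(c)
g=cv2.GaussianBlur(c['img'],(3,3),0)
for v in (250,270,285): 
    d=g[v].astype(int).sum(1);print(v,[i for i in range(225,415) if abs(d[i+1]-d[i-1])>70])"
```

```text
z 0.0744 F [ 0.1  0.1 -0.2] T [ 0.012 -0.016  0.015] op 0.796 first row 180.1 edges [250, 251, 252, 253, 254, 255, 302, 303] v [138 138 138 138 139 139 179 179 179 179 165 123 123 115 129 154 160 109]
[0.5150266  0.10590987 0.07452634] [179.98756088   0.30676525  87.46600998]
60 [254.2, 245.1, 300.7, 287.2]
65 [241.7, 245.0, 300.4, 274.4]
70 [229.4, 245.2, 299.8, 261.6]
75 [217.2, 245.6, 299.1, 249.1]
80 [205.1, 246.1, 298.1, 236.7]
85 [193.0, 246.9, 297.0, 224.4]
90 [181.0, 248.0, 295.8, 212.3]
95 [169.0, 249.2, 294.3, 200.2]
100 [157.1, 250.6, 292.8, 188.1]
105 [145.2, 252.2, 291.0, 176.1]
250 []
270 [232, 233, 234, 241, 242, 243, 249, 389, 390, 391, 396, 404, 405, 406]
285 [225, 226, 227, 242, 243, 244, 251, 252, 388, 389, 390, 394, 395, 411, 412, 413]
```

Released, and the board is standing free. I retreat straight up and check it.

Call:
move_arm(motion=[[[0, 0, 0, 0, -0.8], [0, 0, -0.01, 0, -0.8], [0, 0, -0.03, 0, -0.8], [0, 0, -0.05, 0, -0.8], [0, 0, -0.05, 0, -0.8], [0, 0, -0.04, 0, -0.8]]])

```text
t: 29.9
position: [0.5155, 0.107, 0.2578]
ee_rot: [179.8, 0.3, 87.5]
ft_force: [1.1, 1.3, -0.4]
opening: 0.9
```

```bash
python3 - <<'E'
from h import *
from scipy.spatial.transform import Rotation as Ro
s=r.get_state();c=cap('wrist','w20');M=np.array(c['mount']);T=Ro.from_euler('xyz',s['ee_rot'],degrees=True).as_matrix()
print(s['position'],s['ee_rot'])
def wp(u,v,z):
    o=T@M[:3,3]+s['position'];k=T@M[:3,:3]@np.linalg.inv(c['mtx'])@[u,v,1.];return o+k*(z-o[2])/k[2]
h=cv2.cvtColor(c['img'],cv2.COLOR_BGR2HSV);m=((h[:,:,1]<40)&(h[:,:,2]>165)).astype(np.uint8)
n,l,st,ce=cv2.connectedComponentsWithStats(m)
for i in range(1,n):
    if st[i,4]>800:
        rect=cv2.minAreaRect(np.argwhere(l==i)[:,::-1].astype(np.float32));q=cv2.boxPoints(rect)
        W=np.array([wp(u,v,.116) for u,v in q]);print(st[i],W.mean(0).round(4),[np.linalg.norm(W[(k+1)%4]-W[k]).round(4) for k in range(4)],[round(float(np.degrees(np.arctan2(*(W[(k+1)%4]-W[k])[1::-1]))),1) for k in range(4)])
t=cap('top','t20');d=cap('side','s20')['img']
u,v=w2px(r.capture('side'),[.516,.111,.06]).astype(int);print(u,v)
cv2.imwrite('pics/m20.png',np.hstack([cv2.resize(c['img'],(480,300)),cv2.resize(d[200:390,200:400],(316,300))]))
E
```

```text
[0.51554667 0.10702519 0.25784327] [179.82524276   0.25948757  87.46634273]
[ 286  160   64   26 1587] [0.5141 0.1114 0.116 ] [np.float64(0.0581), np.float64(0.0241), np.float64(0.0596), np.float64(0.0241)] [-2.6, -90.9, 177.4, 85.6]
326 286
```

View pics/m20.png

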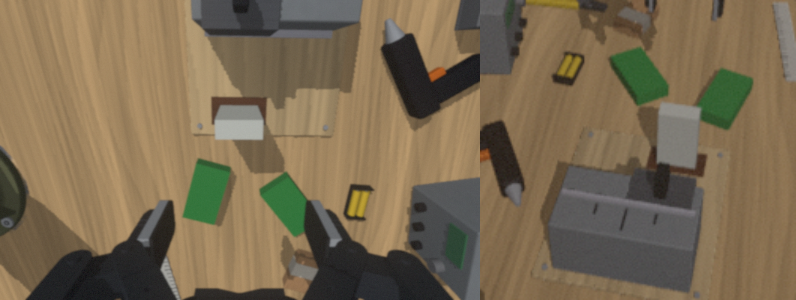

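The board stands on the strip: top-face centre (0.514, 0.111) against the strip's (0.516, 0.111), long edge at −2.6°, size right, and the bystanders look in place. Next is the tab, at about (0.522, 0.251).

Call:
move_arm(motion=[[[0.048, 0, 0, 0, -0.8], [0.048, 0, 0, 0, -0.8], [0.048, 0, 0, 0, -0.8], [0, 0, 0.02, 0, -0.8]]])

```text
t: 30.6
position: [0.5214, 0.2539, 0.2331]
ee_rot: [180.0, 0.2, 87.7]
ft_force: [-0.9, -0.7, -0.3]
opening: 0.902
```

```bash
python3 - <<'E'
from h import *
from scipy.spatial.transform import Rotation as Ro
s=r.get_state();c=cap('wrist','w21');M=np.linalg.inv(np.array(c['mount']));T=Ro.from_euler('xyz',s['ee_rot'],degrees=True).as_matrix()
print(s['position'],s['ee_rot'])
def pp(X): 
    q=c['mtx']@(M[:3,:3]@(T.T@(np.array(X)-s['position']))+M[:3,3]);return (q[:2]/q[2]).round(0)
ex=np.array([.999,-.044,0]);ey=np.array([.044,.999,0]);ctr=np.array([.522,.251,0])
for a,b in((-8,15),(8,15),(8,-15),(-8,-15)): print(a,b,pp(ctr+ex*a/1e3+ey*b/1e3+[0,0,.152]))
print('half mark',pp([.567,.3018,.106]),'closed',pp([.5265,.2963,.106]))
g=cv2.cvtColor(c['img'],cv2.COLOR_BGR2GRAY)
m=(g<38).astype(np.uint8)
n,l,st,ce=cv2.connectedComponentsWithStats(m)
for i in range(1,n):
    if st[i,4]>60: print(st[i],ce[i].round(1))
E
```

```text
[0.52144892 0.25386979 0.23312789] [179.95971632   0.2459632   87.69015261]
-8 15 [310. 183.]
8 15 [331. 183.]
8 -15 [331. 219.]
-8 -15 [310. 219.]
half mark [371. 125.] closed [324. 134.]
[579 203  48  27 356] [602.4 213.8]
[594 211  43  35 363] [619.4 226.5]
[193 302  35  54 639] [211.7 329.2]
[  36  337  132   63 3957] [105.1 377. ]
[ 422  343   60   57 1097] [455.  377.4]
[160 355  52  45 720] [181.4 380.2]
[526 369  31  31 367] [539.8 387.1]
[557 382  20  18  69] [564.7 391.6]
```

```bash
python3 - <<'E'
from h import *
g=cv2.cvtColor(cv2.imread('pics/w21.png'),cv2.COLOR_BGR2GRAY)
for v in range(116,256,6): print(v,' '.join(f'{x:3d}' for x in g[v,284:384:4]))
E
```

```text
116 117 120 117 122 117 119 120 118 122 120 117 116 119 118 115 116 119 116 114 119 120 102  82 117 116
122 118 118 116 115 117 120 118 119 120 116 101 116 119 118 119 116 114 117 118 119 117  94  94 116 117
128 120 120 115 117 117 119 118 120 118 102  79 118 118 115 117 117 117 119 119 115 118  80  98 117 115
134 116 122 116 116 117 116 119 117 114 103  84 120 118 116 115 120 118 118 118 117 116  69 110 118 117
140 116 121 121 115 115 115 117 121 118  98  91 114 118 115 117 118 118 117 116 114 115  69 112 119 121
146 122 120 121 121 119 118 120 120 117 118 118 121 120 118 116 117 116 118 113 118 118 116 120 118 118
152 152 150 155 154 152 155 156 155 158 159 160 162 161 163 160 158 161 162 160 160 160 161 158 161 161
158  78  80  78  79  76  76  77  82  77  78  74  74  79  77  79  74  80  76  78  75  74  84  75  84  82
164  79  77  78  81  78  77  79  75  70  73  70  73  78  74  78  75  74  76  77  79  79  77  89 115 115
170  76  76  81  80  78  78  74  63  38  41  40  39  56  77  78  77  74  77  76  77  78  79  85 112 116
176  78  77  76  74  78  78  79  61  43  42  42  40  46  72 
[... 695 characters left out ...]
 112 108 105 106 106 112 108 109 104 103 102 103 107 105 103 100  92  99 102
224 162 156 157 164 160 150 114 107 109 106 103 111 109 108 105 106 101 102 106 101 100 101  95  94  99
230 162 157 158 160 163 167 145 109 107 105 106 112 108 108 103 108 104 102 104 104 103  99  96  96 102
236 162 155 155 162 163 167 164 143 109 106 108 111 106 109 108 108 101 106 107 104 104  96  95  95 104
242 164 157 154 162 164 168 164 158 156 136 107 114 111 110 109 107 101 108 106 102 103  97  96  96 105
248 122  99  98 100  98 112 111 107 105 114  87  81  80  86  88  88  93  88 105 104 103  95  95 103 119
254 126  70  69  72  70  70  70  66  66  71  69  67  65  67  70  63  68  72 150 135 104  97  97 117 149
```

The wrist image shows the tab at columns 314–332, rows 168–212, and the marks where predicted (closed at column 323, half at 370). I lower and grip it along x.

Call:
move_arm(motion=[[[0.002, 0.002, 0.045, 0, -0.8], [0, 0, 0.045, 0, -0.8], [0, 0, 0.035, 0, -0.8], [0, 0, 0, 0, 0], [0, 0, 0, 0, 0.4], [0, 0, 0, 0, 0.9], [0, 0, 0, 0, 0.9], [0, 0, 0, 0, 0.9]]])

```text
t: 31.65
position: [0.5246, 0.2525, 0.111]
ee_rot: [179.8, 0.2, 87.4]
ft_force: [-2.0, 0.1, 5.9]
opening: 0.169
```

```bash
python3 -c "
from h import *
s=r.get_state();print(s['position'],s['ft_force'],s['opening'],s['wrist_torque'])"
```

```text
[0.52455549 0.25250546 0.11104433] [-2.02221234  0.08001197  5.85470231] 0.16886056418158762 [-0.08005448  0.3927707  -0.29176239]
```

Gripped on the 16 mm tab. I slide +40 mm along tool y.

Call:
move_arm(motion=[[[0, 0.004, -0.002, 0, 0.9], [0, 0.008, 0, 0, 0.9], [0, 0.01, 0, 0, 0.9], [0, 0.01, 0, 0, 0.9], [0, 0.008, 0, 0, 0.9], [0, 0, 0, 0, 0.9], [0, 0, 0, 0, 0.9]]])

```text
t: 32.52
position: [0.5636, 0.2501, 0.1111]
ee_rot: [-180.0, 0.3, 87.5]
ft_force: [-5.4, 1.0, 2.6]
opening: 0.17
```

```bash
cat > chk.py <<'E'
from h import *
s=r.get_state();print(s['t'],s['position'],s['ft_force'],s['opening'])
c=cap('wrist','w22');g=cv2.cvtColor(c['img'],cv2.COLOR_BGR2GRAY)
from scipy.spatial.transform import Rotation as Ro
M=np.array(c['mount']);T=Ro.from_euler('xyz',s['ee_rot'],degrees=True).as_matrix()
def pp(X):
    q=c['mtx']@(np.linalg.inv(M)[:3,:3]@(T.T@(np.array(X)-s['position']))+np.linalg.inv(M)[:3,3]);return (q[:2]/q[2]).round(0)
print('half mark px',pp([.567,.3018,.106]),'closed',pp([.5265,.2963,.106]))
u,v=pp([.567,.3018,.106]).astype(int)
for y in range(v-24,min(400,v+120),6): print(y,' '.join(f'{x:3d}' for x in g[y,240:400:5]))
E
python3 chk.py
```

```text
32.525 [0.56362835 0.25011523 0.11107424] [-5.39789482  1.02040279  2.58264201] 0.1696158346685493
half mark px [322. 151.] closed [245. 165.]
127 130 132 135 134 131 131 131 131 132 132 130 133 132 132 133 134  54 126 131 130 130 131 132 131 133 128 132 132 132 130 132 135
133 133 133 133 134 134 132 129 132 132 133 132 129 131 134 134 131  52 127 131 132 129 136 133 132 133 131 132 133 133 131 132 132
139 131 129 131 134 133 131 133 130 132 132 131 131 132 136 133 132  55 124 132 129 132 133 131 133 132 135 132 131 130 132 132 133
145 131 129 128 133 134 132 130 133 133 132 129 132 132 130 135 135  52 126 129 131 133 133 132 133 131 131 132 134 131 131 131 133
151  72  90 131 132 133 131 131 131 131 130 134 129 130 134 134 132  49 126 131 130 132 132 132 130 129 129 129 131 131 131 132 106
157  84  82 131 130 132 133 134 132 134 133 130 133 130 132 132 132  48 126 132 130 132 132 131 131 130 129 132 129 132 130 129  93
163  99  73 133 134 132 129 131 130 135 132 133 133 131 128 131 130  48 132 131 132 133 131 134 132 132 131 131 129 130 129 128  76
169 104  64 133 133 132 128 132 1
[... 1510 characters left out ...]
  83  82  81  84  84  85  82  84  86  88
241 113  90  88  87  84  86  86  84  85  85  85  86  82  41  34  41  36  34  41  32  61  67  86  85  84  84  86  85  88  86  86  86
247 113  88  86  90  88  87  86  87  83  84  88  85  82  36  39  38  37  39  41  29  59  59  64  83  86  85  85  82  86  84  86  83
253 126  89  89  87  91  88  89  90  88  88  90  86  71  43  42  38  41  42  37  40  61  61  59  86  88  87  87  87  88  87  88  84
259 128  89  87  86  84  87  85  89  85  86 123 125  65  40  42  43  40  38  40  36 116 123 102  63  84  85  85  86  81  83  87  87
265 125  87  88  90  86  85  85  89  78  81 125 125  56  42  40  43  40  41  39  40 102 125 119  57  77  84  86  83  85  88  86  81
```

The tab spans columns 303–335 with its centre at about 319, and the half mark is at about 320, so it is level within about 1 mm. The spring force of about 5.4 N fits half travel. I hold, and compare the screen and bystanders numerically with the earlier pictures.

Call:
move_arm(motion=[[[0, 0, 0, 0, 0.9], [0, 0, 0, 0, 0.9], [0, 0, 0, 0, 0.9], [0, 0, 0, 0, 0.9]]])

```text
t: 33.08
position: [0.5635, 0.2501, 0.1111]
ee_rot: [-180.0, 0.3, 87.5]
ft_force: [-6.2, 1.0, 2.1]
opening: 0.163
```

```bash
python3 - <<'E'
from h import *
s=r.get_state();print(s['t'],s['position'],s['ft_force'],s['opening'],np.abs(s['qvel']).max())
d=cap('side','s23')['img'].astype(int);p=cv2.imread('pics/s20.png').astype(int)
m=(np.abs(d-p).max(2)>40).astype(np.uint8);n,l,st,_=cv2.connectedComponentsWithStats(m)
print('changed blobs',[st[i].tolist() for i in range(1,n) if st[i,4]>15])
h=cv2.cvtColor(d.astype(np.uint8),cv2.COLOR_BGR2HSV)
for im in(p,d):
    h=cv2.cvtColor(im.astype(np.uint8),cv2.COLOR_BGR2HSV)[250:320,305:350];w=(h[:,:,1]<30)&(h[:,:,2]>140);a=np.argwhere(w);print(len(a),a.mean(0) if len(a) else 0)
# bystanders start vs now
p=cv2.imread('pics/side0.png').astype(int);m=(np.abs(d-p).max(2)>50).astype(np.uint8);n,l,st,_=cv2.connectedComponentsWithStats(m)
print('vs start',[st[i].tolist() for i in range(1,n) if st[i,4]>25])
E
```

```text
33.075 [0.56346185 0.25012837 0.11108075] [-6.16764848  1.03583368  2.14602506] 0.16289106795503966 0.07172669336022418
changed blobs [[313, 0, 83, 52, 2807], [533, 0, 60, 43, 1487], [598, 0, 7, 15, 25], [602, 0, 13, 48, 167], [377, 8, 89, 88, 2327], [419, 31, 19, 14, 55], [509, 35, 20, 12, 57], [366, 42, 25, 42, 584], [474, 48, 13, 11, 113], [492, 49, 11, 6, 38], [565, 50, 29, 112, 1412], [257, 62, 58, 101, 2802], [295, 89, 21, 7, 79], [357, 89, 6, 13, 49], [368, 93, 21, 14, 67], [317, 125, 48, 88, 1596], [388, 132, 35, 3, 72], [248, 134, 22, 28, 428], [327, 138, 6, 7, 30], [295, 152, 8, 3, 16], [283, 159, 23, 52, 508], [303, 159, 9, 5, 31], [554, 158, 10, 4, 23], [311, 160, 7, 11, 40], [515, 165, 19, 46, 214], [254, 168, 11, 9, 77], [266, 171, 9, 29, 151], [304, 171, 10, 11, 60], [396, 173, 47, 24, 407], [307, 175, 9, 11, 39], [248, 179, 15, 19, 72], [297, 178, 7, 7, 31], [366, 179, 5, 13, 24], [258, 185, 71, 138, 3853], [234, 187, 14, 7, 31], [232, 194, 30, 11, 105], [307, 194, 2, 13, 24], [469, 198, 17, 17, 54], [289, 203, 9, 9, 36], [237, 205, 17, 24, 146], [266, 210, 10, 15, 53], [302, 212, 5, 6, 16], [265, 219, 6, 11, 28], [251, 235, 7, 12, 26], [256, 237, 7, 11, 29], [454, 254, 26, 24, 109], [579, 269, 26, 19, 227], [618, 274, 17, 11, 40], [311, 307, 26, 20, 162]]
166 [19.80722892 20.71686747]
158 [20.18987342 22.56329114]
vs start [[494, 0, 29, 15, 157], [579, 0, 13, 42, 281], [602, 0, 29, 49, 550], [565, 0, 75, 162, 1686], [377, 8, 45, 60, 1022], [488, 25, 78, 100, 3116], [344, 31, 43, 21, 574], [442, 32, 8, 9, 33], [418, 46, 22, 9, 120], [474, 48, 12, 11, 103], [350, 58, 40, 23, 205], [413, 62, 20, 27, 119], [257, 64, 85, 244, 9905], [435, 78, 27, 8, 143], [298, 91, 40, 6, 81], [478, 105, 87, 145, 6129], [331, 199, 32, 28, 316], [580, 229, 55, 57, 1993], [312, 307, 25, 19, 127], [289, 311, 7, 11, 39]]
```

```bash
python3 -c "
from rig import r
print(r.hand_in());s=r.get_state();print(s['t'],s['position'],s['ft_force'])"
```

```text
the job is handed in; nothing more can be done
None
the job is handed in; nothing more can be done
```

I stood the white board upright on the strip and released it. I then slid the shutter to half travel, gripped by its tab, and handed in at about 33 s of the 61 s while still holding it. The hand-in reports no verdict, so the checks below are my own.

**How it went:** The tool cannot tilt, so I gripped the board softly by one end until it swung down to roughly 65°. I then dragged its foot on the strip until it stood upright.

**Board, checked after release:**
- Its top-face centre was at (0.514, 0.111), and the strip's centre is at (0.516, 0.111).
- Its long edge lay at −2.6°, against about −2.5° for the strip.
- It read about 90° upright just before I retreated, and the final side image showed it in the same place to within about 2 pixels. The arm and its shadow partly cover it there.

**Shutter:** The tab is level with the long middle mark within about 1 mm. The spring pull read 5.4 to 6.2 N, which fits half travel, and the arm was still.

**Other things on the table:** I saw no bystander displaced in the last picture I viewed. The later image differences were dominated by the arm and its shadow, so that comparison settles nothing on its own.

**What disagreed:**
- **Fingertips:** they turned out to sit about 20 mm behind the reported TCP, so my first grasps closed above the board.
- **Joint 6:** it hit its limit early on and left a 7.6° tilt, which I removed before grasping.
- **Board angle:** my first estimate while it hung (about 73°) was too steep; it was nearer 62–65°.

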